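# Unlock and open the honesty box

### The arm

A 6-joint arm with a two-finger parallel gripper is mounted at the origin on the work surface. World frame = base frame: x ahead of the robot, y to its left, z up, the work surface at z = 0. Lengths are in m, angles in rad, forces in N, time in s.
With the tool pointing down it reaches from about 0.35 to 0.775 m from the base axis. Payload 5.5 kg.
Tool frame: the origin (TCP) lies at the very end of the fingers, on their centre line; the grasp point (between the pads) lies 19 mm behind it; x points along the fingers, y is the direction in which the jaws open and shut, and the axes are right-handed (so a half turn about x gives the same grasp; the last joint's range is limited). The gripper opens to 85 mm and grips with 20 to 120 N. Pads are 22 mm wide; open, the fingers measure 114 mm over their backs; the gripper's body (76 mm by 85 mm) begins 54 mm behind the grasp point. The pads swing forward as they close: fully open they stand 13 mm farther back than shut.
Start: joints at [1.154, 0.313, 0.046, 1.304, 0, 1.431], TCP at [0.157, 0.553, 0.231] pointing down, gripper open.
Joint ranges: [-2.76, 2.76], [-0.86, 1.69], [-1.03, 1.26], [-2.2, 2.34], [-1.47, 1.5], [-3.14, 3.14]. Speed limits (rad/s): [2.57, 2.57, 3.14, 3.14, 3.14, 3.14].

### API

Orientations are given as a unit quaternion [w, x, y, z].
In Python, from workcell import env gives the robot as it stands.
- The arm moves only by the tool drive_tool, never from a script. Its argument "plan" is a list that holds one entry, the list of rows, each a list of 7 numbers: the shift along the tool's x, y, z in cm, then the turn, a rotation vector about the tool's x, y, z in degrees, then the opening, from 0 (shut) to 1 (fully open). In form: [[[tx, ty, tz, wx, wy, wz, fingers], ...]]. A call has exactly 5 rows; each row shifts and turns the commanded pose from where the row before left it, along the tool's axes as they then stand; what a row does not reach is not made up. A row lasts 1/12 s, in which the tool goes at most 41.7 mm and 7.16 degrees, less where a joint would pass 70% of its speed; a pose out of reach is approached as far as the arm can. A call with a gripper value outside its range is refused whole. The fingers move at their own pace and stop on an object; "squeeze" is the grip in N (left out, the last holds). Time passes only in rows, so rows that do not move let the fingers close, or fill a call up. It gives the time, the measured TCP pose, the force and the opening at its end, in the units of the state.
- env.get_state(): the state, without advancing time (a new reading comes with each control period).
- env.read_camera(name): name is "side" or "top" or "wrist"; returns the picture (480x640x3 uint8, red, green, blue); there is no depth.
- env.camera_model(name): a dict with "camera_matrix" (3x3 intrinsics, pixels), "camera_from_world" (4x4, takes a point from world to camera coordinates); the wrist camera has in their place "T_tool_cam" (4x4, takes a point from camera to tool coordinates, whose origin is the TCP and whose axes are the tool frame's). Camera axes: x right, y down, z forward; pixel columns grow to the right and rows downward; lengths in m; the calibration is good to about 2 mm. A picture is of the moment at which its call begins: read the wrist's pose just before it. camera_model takes no time and is no camera call.
- env.hand_in(): hands the job in, once; it reports no verdict.
The state is a dict: "clock": time; "joint_pos": joint angles; "qvel": joint speeds; "tau": joint torques, N m; "tcp_pos": TCP position; "orientation": TCP orientation; "wrist_force": force on the tool from outside, world axes, zero at the start; "ft_torque": the same for the moment, N m; "finger_gap": finger opening in m.
Only numpy, scipy, OpenCV 4.12 (cv2) and the standard library are available. Lean on these libraries where they do the work, as an engineer would, in place of code of your own. Each camera call takes 0.05 s, during which the arm holds its last target.

### The job

With the screwdriver, turn both slotted brass fasteners on the honesty box lid panel a full quarter turn anticlockwise until their slots line up with the green marks. Put the screwdriver back upright in its stand, and push the unlocked panel fully open, away from the robot, so the takings can be collected. Work the fasteners only with the screwdriver, not the fingers, and leave the jar, the bowl and the slate where they stand.

Things in the scene. Friction and masses are not known exactly. Their poses are not given: they have to be found in the camera images.
- honesty_box: Fixed pale wooden box, 220 (x) x 270 (y) x 110 mm high. Origin: centre of its underside on the bench. Its own x axis points the way the panel slides open (roughly away from the robot), y to its left, z up. The plywood panel forms its top: panel upper face at height 104 mm, 202 mm long in x (from x = -96 to +106 mm when shut), 242 mm wide; the front wall (the -x side) is level with the panel, the two side walls stand 6 mm above it.
- panel (a joint): How far the panel has slid open along the box's +x, in m: 0 shut, 0.110 at the end stop. Sliding friction about 3 N. Two hidden cams under the panel hold it shut (about 1 mm of play) until both fasteners are turned. It stays where it is left; the fasteners and the blue bar ride on it.
- panel_bar (a point): Middle of the upper edge of the blue bar fixed across the panel: 14 mm thick in box x, 80 mm long in box y, standing 26 mm above the panel face (top at height 130 mm). When the panel is shut it lies at box x = -70 mm, y = 0. Axes parallel to the box's. Push on the bar's -x face.
- left_fastener_slot (a point): Centre of the slot of the left fastener, level with the upper face of its round brass head (32 mm diameter, head stands 10 mm above the panel, top at height 114 mm). The slot is 7 mm wide, 27 mm long with closed ends, 7 mm deep. The slot runs along this frame's own y axis, which turns with the fastener; z up. With the panel shut the head is at box x = -15 mm, y = +80 mm.
- right_fastener_slot (a point): The same for the right fastener; with the panel shut at box x = -15 mm, y = -80 mm.
- left_fastener (a joint): Turn of the left fastener in rad, growing anticlockwise seen from above. 0: locked, slot along the box's y. 1.57: open end stop, slot along the box's x, in line with the two short green marks on the panel. Starts between 0 and 0.25. Friction about 0.06 N m; it stays where it is left. The screwdriver blade has about 0.17 rad of play in the slot.
- right_fastener (a joint): The same for the right fastener.
- screwdriver: Loose stubby flat-blade screwdriver, 138 mm long, 0.13 kg, standing blade down in the stand, collar on its top. Origin: centre of the blade's lower edge; z up the shaft, x along the blade's width. Blade 18 mm wide (x), 4 mm thick (y), tapering over its last 5 mm to a 2 mm edge. Black collar 38 mm across, z = 58 to 66 mm; square green handle 26 x 26 mm, z = 66 to 138 mm, flats square to x and y.
- screwdriver_handle (a point): Middle of the screwdriver's handle, 102 mm above the blade's edge; axes as the screwdriver's.
- stand_hole (a point): Centre of the mouth of the round hole (28 mm diameter, right through) in the top of the fixed dark wooden stand, a block 85 x 85 mm and 65 mm high on the bench. Seated, the screwdriver's blade edge is 7 mm above the bench.
- stone_tray: Fixed wooden tray of green and black stones, 100 x 100 x 50 mm. Origin: centre of its underside. Not part of the job; it stands on the side opposite to the stand.
- jar: Loose amber jar with a dark lid, 64 mm diameter, 90 mm high; a bystander. Origin: centre of its underside.
- bowl: Loose blue bowl, 100 mm diameter, 40 mm high; a bystander. Origin: centre of its underside.
- slate: Loose blank slate sign on a wooden foot, 45 (x) x 100 (y) x 85 mm high; a bystander. Origin: centre of its underside.
Things that resemble listed ones, but are neither listed nor needed, are in the scene too. There is more than one size of the screwdriver; the one meant has the size given above. Leave any blue or red look-alike of the part that bears stand_hole alone.

How it is judged:
On the way, in this order (a step that is already met when the one before it is completed fails the run):
1. both fasteners turned open with the screwdriver (value of joint each of left_fastener, right_fastener above 1.25 rad), for 0.2 s.
2. the panel pushed fully open (value of joint panel above 0.098 m), for 0.2 s.
At the end, for the whole second after the job is handed in: Both fasteners at least 1.25 rad open, the panel at least 98 mm open, the screwdriver released and at rest upright (within 0.15 rad) in the stand's hole (within 12 mm of its centre, blade edge under 20 mm above the bench) (all of step 1 and value of joint panel above 0.098 m and horizontal distance between screwdriver and stand_hole below 0.012 m and height (world z) of screwdriver below 0.02 m and angle between screwdriver's own z axis and vertical below 0.15 rad and linear speed of screwdriver below 0.03 m/s); the robot touches nothing.
It fails at once if a fastener worked with the fingers (contact force between the fingers and left_fastener above 1.5 N or contact force between the fingers and right_fastener above 1.5 N).
It fails at once if jar, bowl or slate moved or tipped (distance of any of jar, bowl, slate from where it was at the start of the episode above 0.03 m or angle between any of jar, bowl, slate's own z axis and vertical above 0.35 rad).
It also fails if it takes over 72 s, if anything falls off the work surface, if the arm or the gripper's body presses on something with over 40 N, if the wrist force passes 120 N, or if a joint passes its speed limit or range.

## Working session

There is one attempt and no reset: what is moved stays moved. The work goes in short steps, Python scripts to look and compute and a tool call to move; the robot and the scene stay as the last step left them, time stands still between calls to the robot, and variables do not carry over. Pictures are saved under pics/ and viewed, and the job is handed in when it is done.

Besides the shell and the picture viewer there is one more tool, called as name(argument=value, ...), one argument or row to a line, values as JSON. drive_tool: Moves the arm, as the interface text tells. Its arguments: {"type":"object","properties":{"plan":{"type":"array","items":{"type":"array","items":{"type":"array","items":{"type":"number"}}}},"squeeze":{"type":"number"}},"required":["plan"]}

```bash
ls; mkdir -p pics; python3 - <<'E'
from workcell import env
import cv2,numpy as np
for n in("side","top","wrist"):
    s=env.get_state()
    im=env.read_camera(n); cv2.imwrite(f"pics/{n}0.png",im[:,:,::-1])
    print(n,env.camera_model(n))
print(s)
E
```

```text
pics
side {'camera_matrix': array([[619.69516934,   0.        , 331.86900545],
       [  0.        , 619.69516934, 245.60370659],
       [  0.        ,   0.        ,   1.        ]]), 'camera_from_world': array([[ 0.96655533, -0.2559955 ,  0.01539775, -0.50066532],
       [-0.11295611, -0.47885061, -0.87059922,  0.09962846],
       [ 0.2302427 ,  0.83974305, -0.49175187,  1.33114878],
       [ 0.        ,  0.        ,  0.        ,  1.        ]])}
top {'camera_matrix': array([[589.84108091,   0.        , 325.56541629],
       [  0.        , 589.84108091, 239.46857829],
       [  0.        ,   0.        ,   1.        ]]), 'camera_from_world': array([[ 0.01458325, -0.99989162, -0.0020191 , -0.09180297],
       [-0.9966519 , -0.01437347, -0.0804885 ,  0.50809137],
       [ 0.08045076,  0.00318612, -0.99675349,  1.33667885],
       [ 0.        ,  0.        ,  0.        ,  1.        ]])}
wrist {'camera_matrix': array([[406.58513651,   0.        , 316.72558938],
       [  0.        , 406.58513651, 241.5543526 ],
       [  0.        ,   0.        ,   1.        ]]), 'T_tool_cam': array([[-1.44
[... 286 characters left out ...]
.00000000e+00,
         1.00000000e+00]])}
{'clock': 0.1, 'joint_pos': array([1.15439116e+00, 3.13917215e-01, 4.50824500e-02, 1.30361188e+00,
       5.47151547e-06, 1.43118011e+00]), 'qvel': array([-0.00035817, -0.00076649,  0.00323625, -0.00191109,  0.00108237,
       -0.00024212]), 'tau': array([ 3.03749235e-03, -4.81724060e+01,  2.99243885e+01,  1.27375373e-02,
       -1.34602819e-04, -2.03808878e-05]), 'tcp_pos': array([0.15695595, 0.55268014, 0.23049851]), 'orientation': array([ 0.70018373,  0.09698701,  0.70050772, -0.09810809]), 'wrist_force': array([-0.03250126,  0.49900633,  0.17749542]), 'ft_torque': array([ 0.02536259,  0.0289676 , -0.01030034]), 'finger_gap': 0.08529444358581144}
```

View pics/side0.png

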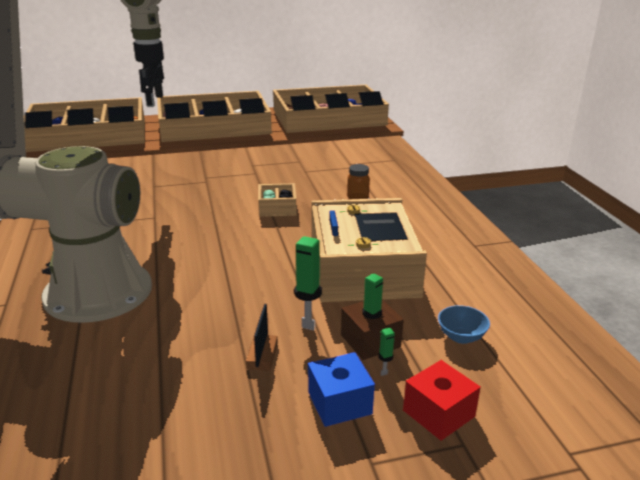

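View pics/top0.png

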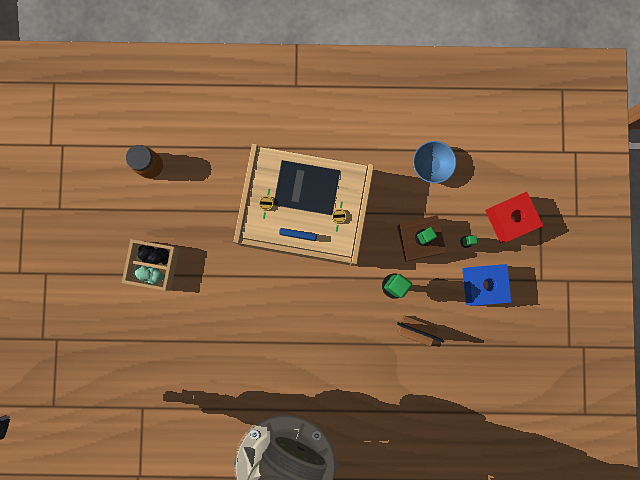

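View pics/wrist0.png

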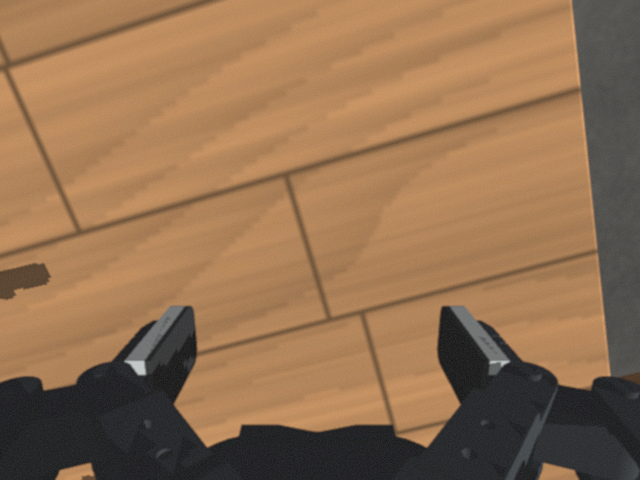

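```bash
cat > h.py <<'E'
import numpy as np,cv2
from scipy.spatial.transform import Rotation as R
from workcell import env
def model(n,s=None):
    m=env.camera_model(n);K=m["camera_matrix"]
    if "camera_from_world" in m: T=np.array(m["camera_from_world"])
    else:
        W=np.eye(4);W[:3,:3]=rot(s).as_matrix();W[:3,3]=s["tcp_pos"]
        T=np.linalg.inv(W@m["T_tool_cam"])
    return K,T
def rot(s): return R.from_quat(np.roll(s["orientation"],-1))
def atz(n,uv,z,s=None):
    K,T=model(n,s);c=-T[:3,:3].T@T[:3,3];d=T[:3,:3].T@np.linalg.inv(K)@[*uv,1]
    return c+d*(z-c[2])/d[2]
def proj(n,P,s=None):
    K,T=model(n,s);p=K@(T[:3,:3]@np.asarray(P,float)+T[:3,3]);return p[:2]/p[2]
def tri(obs): # list of (name,uv,state)
    A=[]
    for n,uv,s in obs:
        K,T=model(n,s);P=K@T[:3]
        A+= [uv[0]*P[2]-P[0],uv[1]*P[2]-P[1]]
    v=np.linalg.svd(np.array(A))[2][-1];return v[:3]/v[3]
def brief(s=None):
    s=s or env.get_state()
    print("t %.2f tcp"%s["clock"],np.round(s["tcp_pos"]*1000,1),"F",np.round(s["wrist_force"],1),"M",np.round(s["ft_torque"],2),"gap %.1f"%(s["finger_gap"]*1000),"j",np.round(s["joint_pos"],2))
    M=rot(s).as_matrix();print("tool x,y,z cols",np.round(M,3).tolist())
    return s
def snap(n,f,crop=None,k=1):
    s=env.get_state();im=env.read_camera(n)[:,:,::-1].copy()
    if crop: x0,y0,x1,y1=crop;im=im[y0:y1,x0:x1]
    if k!=1: im=cv2.resize(im,None,fx=k,fy=k,interpolation=cv2.INTER_CUBIC)
    cv2.imwrite(f"pics/{f}.png",im);return s
E
python3 - <<'E'
from h import *
t=cv2.imread("pics/top0.png");s=cv2.imread("pics/side0.png")
a=cv2.resize(t[205:265,375:495],None,fx=6,fy=6,interpolation=2)[:300]
cv2.imwrite("pics/c1.png",cv2.resize(t[190:310,370:530],None,fx=5,fy=5,interpolation=2))
cv2.imwrite("pics/c2.png",cv2.resize(s[225:375,290:490],None,fx=4,fy=4,interpolation=2))
cv2.imwrite("pics/c3.png",cv2.resize(t[140:270,230:380],None,fx=4.5,fy=4.5,interpolation=2))
cv2.imwrite("pics/c4.png",cv2.resize(s[190:300,300:430],None,fx=5,fy=5,interpolation=2))
E
```

```text
(no output)
```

View pics/c1.png

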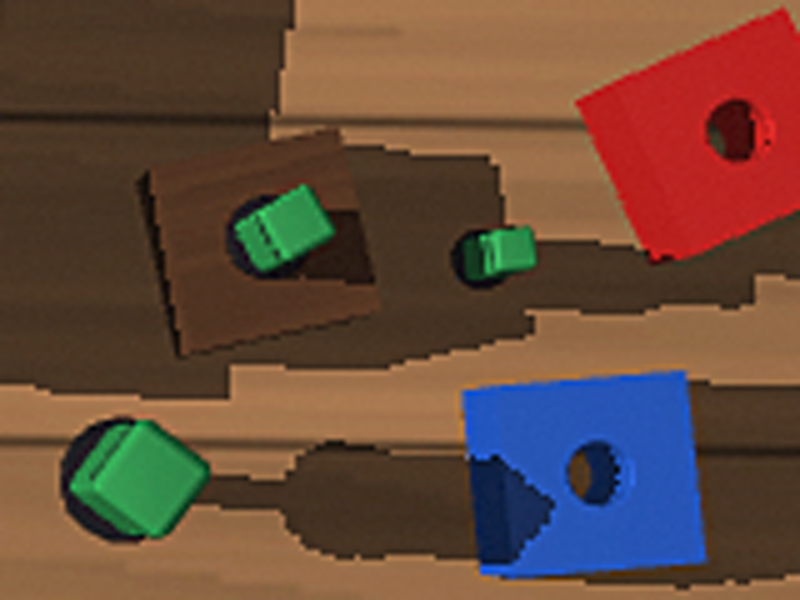

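View pics/c2.png

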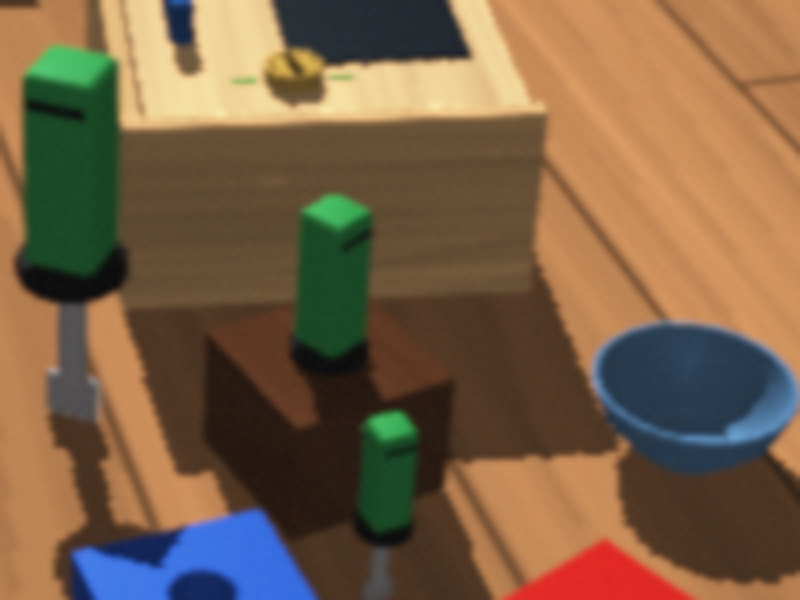

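View pics/c3.png

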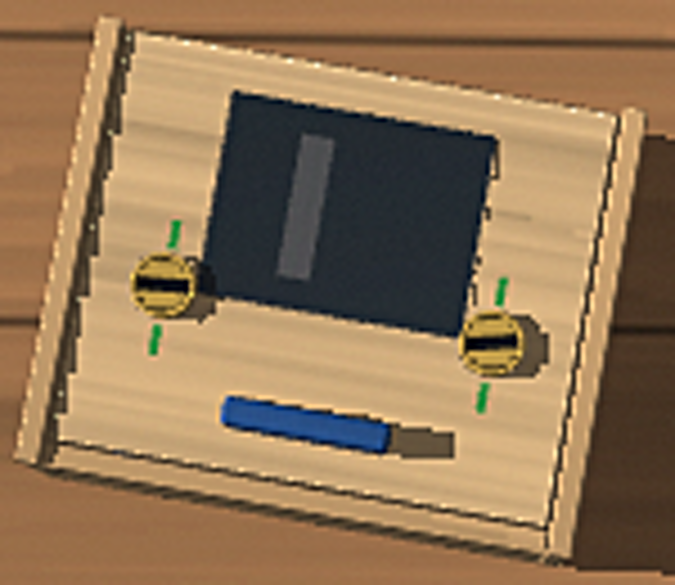

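View pics/c4.png

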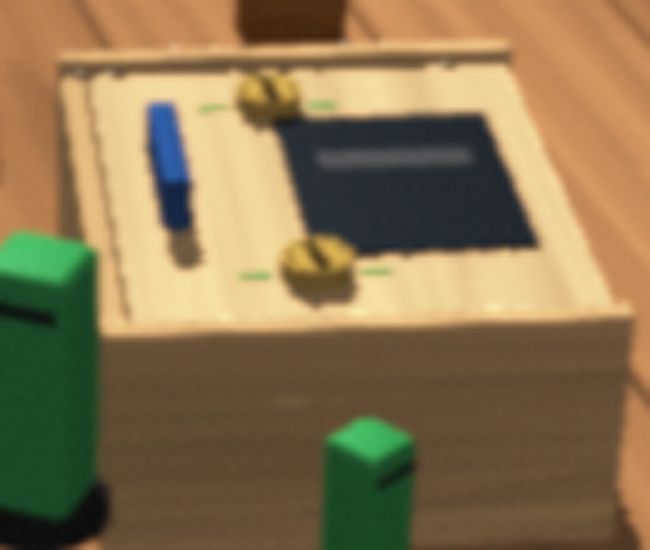

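```bash
python3 - <<'E'
from h import *
def c1(x,y):return (370+x/5,190+y/5)
def c2(x,y):return (290+x/4,225+y/4)
def c3(x,y):return (230+x/4.5,140+y/4.5)
def c4(x,y):return (300+x/5,190+y/5)
print("handle top",tri([("top",c1(296,222),None),("side",c2(336,212),None)]))
# stand top corners
q=[atz("top",c1(*p),.065) for p in [(150,170),(340,130),(380,305),(182,355)]]
for p in q: print(np.round(p,4))
print("stand c",np.mean(q,0)); print(np.degrees(np.arctan2(*(q[0]-q[3])[[1,0]])))
for n,a,b in [("L",(164,285),(268,93)),("R",(492,343),(318,258))]:
    print(n,tri([("top",c3(*a),None),("side",c4(*b),None)]),atz("top",c3(*a),.114))
L=atz("top",c3(164,285),.114);Rr=atz("top",c3(492,343),.114)
d=L-Rr;print("box yaw",np.degrees(np.arctan2(-d[0],d[1])),np.linalg.norm(d))
print("bar",atz("top",c3(306,424),.13))
for n,a,z in[("jar",(140,155),.09),("bowl",(435,162),.04),("slate",(420,331),.085),("big",(400,285),.2),("small",(473,240),.1),("blue",(487,285),.06),("red",(514,217),.06),("tray",(150,264),.05)]: print(n,np.round(atz("top",a,z),3))
E
```

```text
handle top [ 0.51399592 -0.30132953  0.14583989]
[ 0.5427 -0.25    0.065 ]
[ 0.5619 -0.3346  0.065 ]
[ 0.4839 -0.3523  0.065 ]
[ 0.4605 -0.2645  0.065 ]
stand c [ 0.51226364 -0.30036078  0.065     ]
10.028777505859916
L [0.57902606 0.04335269 0.11444839] [0.57800787 0.04366436 0.114     ]
R [ 0.55374844 -0.11394745  0.11481117] [ 0.55233618 -0.11356745  0.114     ]
box yaw -9.273023909071625 0.15931376984341442
bar [ 0.51081738 -0.02629008  0.13      ]
jar [0.685 0.328 0.09 ]
bowl [ 0.689 -0.333  0.04 ]
slate [ 0.308 -0.292  0.085]
big [ 0.406 -0.234  0.2  ]
small [ 0.506 -0.404  0.1  ]
blue [ 0.41  -0.444  0.06 ]
red [ 0.563 -0.506  0.06 ]
tray [0.446 0.309 0.05 ]
```

```bash
python3 - <<'E'
from h import *
s=brief()
M=rot(s).as_matrix();y=M[:,1];print("yaw of tool y",np.degrees(np.arctan2(y[1],y[0])), "j1,j6 deg",np.degrees(s["joint_pos"][[0,5]]))
t=cv2.imread("pics/top0.png");cv2.imwrite("pics/c5.png",cv2.resize(t[215:260,405:450],None,fx=13,fy=13,interpolation=2))
cv2.imwrite("pics/c6.png",cv2.resize(t[190:230,250:360],None,fx=7,fy=7,interpolation=2))
E
```

```text
t 0.15 tcp [157.  552.8 230.7] F [ 0.6  0.5 -1. ] M [-0.01  0.03  0.03] gap 85.4 j [1.15 0.31 0.05 1.3  0.   1.43]
tool x,y,z cols [[-0.001, 0.273, 0.962], [-0.001, 0.962, -0.273], [-1.0, -0.001, -0.0]]
yaw of tool y 74.13928539255568 j1,j6 deg [66.14287396 82.00359584]
```

View pics/c5.png

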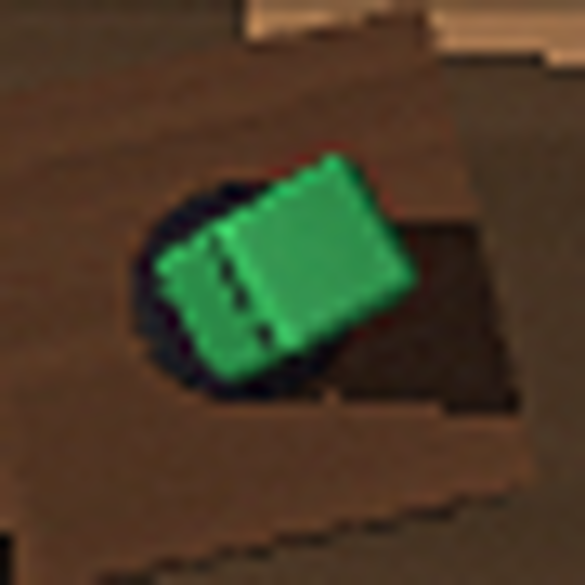

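View pics/c6.png

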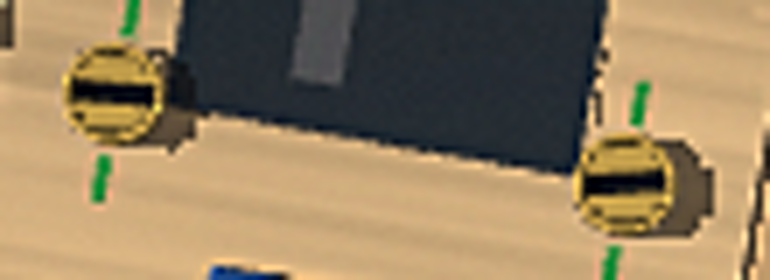

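The three green drivers are large (top 399,285 / side 307,268), medium (top 429,235 / side 373,296) and small (top 470,240 / side 387,345). The medium one is the one meant. It stands with its collar on the dark stand, its top triangulates to z = 0.146 m (0.145 m expected), and its handle is about 26 mm square, as the enlarged crop shows. The slots are near top (267,203) and (339,216).

```bash
cat >> h.py <<'E'
def plan(pos,yaw=None,n=None,vmax=4.0,wmax=7.0,s=None,lvl=True):
    """rows from measured pose to world pos (m), tool down with tool-y yaw deg"""
    s=s or env.get_state();M0=rot(s);p0=np.array(s["tcp_pos"])
    y=M0.as_matrix()[:,1]
    if yaw is None: yaw=np.degrees(np.arctan2(y[1],y[0]))
    yy=np.radians(yaw);Y=np.array([np.cos(yy),np.sin(yy),0]);X=np.array([0,0,-1.]);Z=np.cross(X,Y)
    M1=R.from_matrix(np.stack([X,Y,Z],1)) if lvl else M0
    rv=(M0.inv()*M1).as_rotvec();D=np.linalg.norm(pos-p0)*100;A=np.degrees(np.linalg.norm(rv))
    n=n or max(1,int(np.ceil(max(D/vmax,A/wmax))))
    print("rows",n,"dist cm %.2f"%D,"ang %.1f"%A)
    M=M0
    for i in range(n):
        d=M.inv().apply((np.array(pos)-p0)/n*100);w=np.degrees(rv/n)
        print(i,np.round(d,2).tolist(),np.round(w,2).tolist());M=M*R.from_rotvec(rv/n)
E
python3 - <<'E'
from h import *
s=env.get_state()
plan([.42,.20,.30],58,s=s)
E
```

```text
rows 12 dist cm 44.55 ang 16.1
0 [-0.58, -2.23, 2.91] [1.34, -0.0, 0.01]
1 [-0.58, -2.16, 2.96] [1.34, -0.0, 0.01]
2 [-0.58, -2.09, 3.01] [1.34, -0.0, 0.01]
3 [-0.58, -2.02, 3.06] [1.34, -0.0, 0.01]
4 [-0.58, -1.95, 3.11] [1.34, -0.0, 0.01]
5 [-0.58, -1.87, 3.15] [1.34, -0.0, 0.01]
6 [-0.58, -1.8, 3.2] [1.34, -0.0, 0.01]
7 [-0.58, -1.72, 3.24] [1.34, -0.0, 0.01]
8 [-0.58, -1.65, 3.28] [1.34, -0.0, 0.01]
9 [-0.58, -1.57, 3.31] [1.34, -0.0, 0.01]
10 [-0.58, -1.49, 3.35] [1.34, -0.0, 0.01]
11 [-0.58, -1.41, 3.38] [1.34, -0.0, 0.01]
```

drive_tool(
  plan=[
    [[-0.6, -2.2, 3.0, 1.5, 0, 0, 1], [-0.6, -2.2, 3.0, 1.5, 0, 0, 1], [-0.6, -2.1, 3.0, 1.5, 0, 0, 1], [-0.6, -2.1, 3.1, 1.5, 0, 0, 1], [-0.6, -2.0, 3.1, 1.5, 0, 0, 1]],
  ],
)

```text
clock: 0.57
tcp_pos: [0.2672, 0.4021, 0.2612]
orientation: [0.692, 0.143, 0.692, -0.143]
wrist_force: [0.7, 0.1, -0.4]
finger_gap: 0.0853
```

drive_tool(
  plan=[
    [[-0.6, -2.0, 3.1, 1.5, 0, 0, 1], [-0.6, -2.0, 3.2, 1.5, 0, 0, 1], [-0.6, -1.9, 3.2, 1.5, 0, 0, 1], [-0.6, -1.9, 3.2, 1.5, 0, 0, 1], [-0.6, -1.9, 3.2, 1.5, 0, 0, 1]],
  ],
)

```text
clock: 0.98
tcp_pos: [0.3667, 0.2445, 0.2915]
orientation: [0.682, 0.189, 0.681, -0.188]
wrist_force: [0.1, 0.6, -0.3]
finger_gap: 0.0855
```

```bash
python3 - <<'E'
from h import *
s=brief()
plan([.45,-.08,.30],40,s=s)
E
```

```text
t 0.98 tcp [366.7 244.5 291.5] F [ 0.1  0.6 -0.3] M [ 0.06 -0.05 -0.07] gap 85.5 j [ 0.41  0.04 -0.14  1.39  0.    0.95]
tool x,y,z cols [[0.0, 0.514, 0.858], [0.0, 0.858, -0.514], [-1.0, 0.0, 0.0]]
rows 9 dist cm 33.52 ang 19.1
0 [-0.1, -2.62, 2.65] [2.12, 0.0, -0.0]
1 [-0.1, -2.52, 2.74] [2.12, 0.0, -0.0]
2 [-0.09, -2.41, 2.83] [2.12, 0.0, -0.0]
3 [-0.09, -2.31, 2.92] [2.12, 0.0, -0.0]
4 [-0.09, -2.2, 3.0] [2.12, 0.0, -0.0]
5 [-0.09, -2.09, 3.08] [2.12, 0.0, -0.0]
6 [-0.09, -1.97, 3.16] [2.12, 0.0, -0.0]
7 [-0.09, -1.85, 3.23] [2.12, 0.0, -0.0]
8 [-0.09, -1.73, 3.3] [2.12, 0.0, -0.0]
```

drive_tool(
  plan=[
    [[-0.1, -2.6, 2.7, 2, 0, 0, 1], [-0.1, -2.5, 2.8, 2, 0, 0, 1], [-0.1, -2.4, 2.8, 2, 0, 0, 1], [-0.1, -2.3, 2.9, 2, 0, 0, 1], [-0.1, -2.2, 3.0, 2, 0, 0, 1]],
  ],
)

```text
clock: 1.4
tcp_pos: [0.414, 0.0646, 0.2963]
orientation: [0.662, 0.247, 0.662, -0.247]
wrist_force: [1.1, -0.2, 0.8]
finger_gap: 0.0854
```

drive_tool(
  plan=[
    [[-0.1, -2.1, 3.1, 2, 0, 0, 1], [-0.1, -2.0, 3.2, 2, 0, 0, 1], [-0.1, -1.8, 3.2, 2, 0, 0, 1], [-0.1, -1.7, 3.3, 2, 0, 0, 1], [-0.1, -1.6, 3.3, 2, 0, 0, 1]],
  ],
)

```text
clock: 1.82
tcp_pos: [0.4635, -0.1145, 0.3012]
orientation: [0.638, 0.304, 0.638, -0.304]
wrist_force: [0.5, 1.7, 0.2]
finger_gap: 0.0853
```

```bash
python3 - <<'E'
from h import *
brief()
s=snap("wrist","w1");import pickle;pickle.dump(s,open("w1.pkl","wb"))
for P in [(.578,.0437,.114),(.5523,-.1136,.114),(.514,-.3013,.145)]: print(proj("wrist",P,s))
plan([.48,-.255,.30],34,s=s)
E
```

```text
t 1.82 tcp [ 463.5 -114.5  301.2] F [0.5 1.7 0.2] M [ 0.01 -0.07  0.02] gap 85.3 j [-0.41  0.11 -0.04  1.42  0.    0.48]
tool x,y,z cols [[0.0, 0.777, 0.63], [0.0, 0.63, -0.777], [-1.0, 0.0, -0.0]]
[554.91407672 150.87533692]
[397.56225507 276.84862591]
[226.70190026 421.32077339]
rows 4 dist cm 14.14 ang 5.0
0 [0.03, -1.89, 2.99] [1.25, -0.0, -0.0]
1 [0.03, -1.82, 3.03] [1.25, -0.0, -0.0]
2 [0.03, -1.76, 3.07] [1.25, -0.0, -0.0]
3 [0.03, -1.69, 3.11] [1.25, -0.0, -0.0]
```

View pics/w1.png

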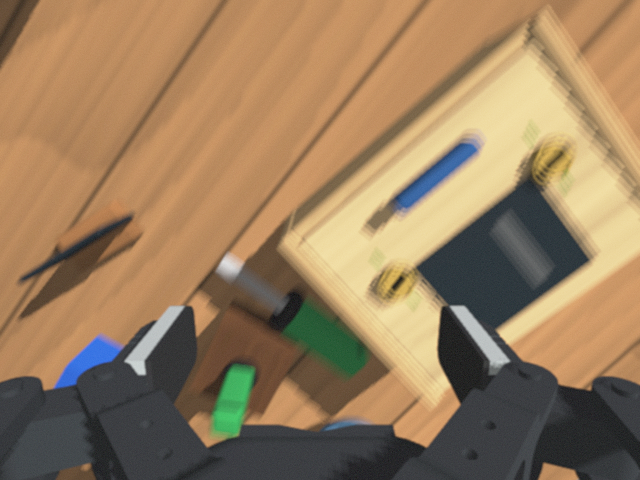

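```bash
python3 - <<'E'
from h import *
import pickle;s=pickle.load(open("w1.pkl","rb"))
print("big top",tri([("top",(402,286),None),("side",(308,242),None)]),tri([("wrist",(348,358),s),("side",(308,242),None)]))
print("tip",atz("wrist",(230,268),0,s),atz("side",(308,330),0))
print("R slot",tri([("wrist",(397,283),s),("top",(339.3,216.2),None)]),"L",tri([("wrist",(553,158),s),("top",(266.5,203.3),None)]))
E
```

```text
big top [ 0.40572603 -0.23806916  0.20021409] [ 0.45664956 -0.16780046  0.17525014]
tip [ 0.44067381 -0.24496309  0.        ] [ 0.40647974 -0.23654309  0.        ]
R slot [ 0.55012395 -0.11393005  0.12947462] L [0.57911141 0.042036   0.11326339]
```

drive_tool(
  plan=[
    [[0, -1.9, 3.0, 1.3, 0, 0, 1], [0, -1.8, 3.0, 1.3, 0, 0, 1], [0, -1.7, 3.0, 1.2, 0, 0, 1], [0, -1.7, 3.1, 1.2, 0, 0, 1], [0, 0, 0, 0, 0, 0, 1]],
  ],
)

```text
clock: 2.28
tcp_pos: [0.4806, -0.2573, 0.2998]
orientation: [0.624, 0.332, 0.624, -0.334]
wrist_force: [0.3, -0.1, -0.0]
finger_gap: 0.0854
```

```bash
python3 - <<'E'
from h import *
brief()
s=snap("wrist","w2");import pickle;pickle.dump(s,open("w2.pkl","wb"))
for P in [(.578,.0437,.114),(.5523,-.1136,.114),(.514,-.3013,.145)]: print(proj("wrist",P,s))
E
```

```text
t 2.28 tcp [ 480.6 -257.3  299.8] F [ 0.3 -0.1 -0. ] M [ 0.03 -0.03 -0.02] gap 85.4 j [-0.64  0.25  0.12  1.45 -0.    0.34]
tool x,y,z cols [[-0.001, 0.831, 0.557], [-0.002, 0.557, -0.831], [-1.0, -0.001, 0.001]]
[676.7033935  -64.06415094]
[498.78824756 112.60342433]
[321.40246174 291.2094394 ]
```

View pics/w2.png

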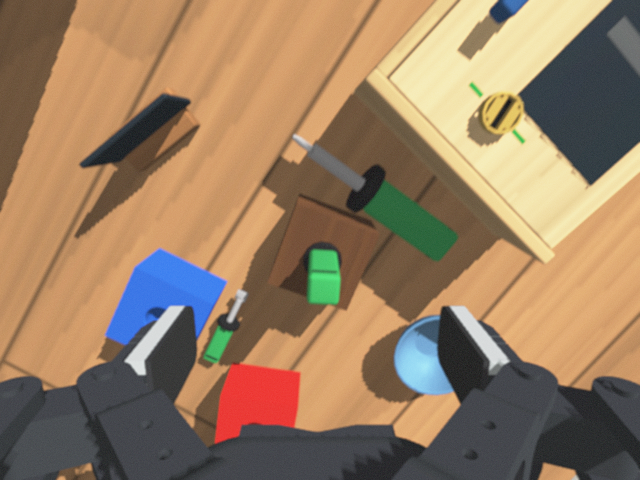

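```bash
python3 - <<'E'
from h import *
snap("side","s2");snap("top","t2")
E
```

```text
(no output)
```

View pics/s2.png

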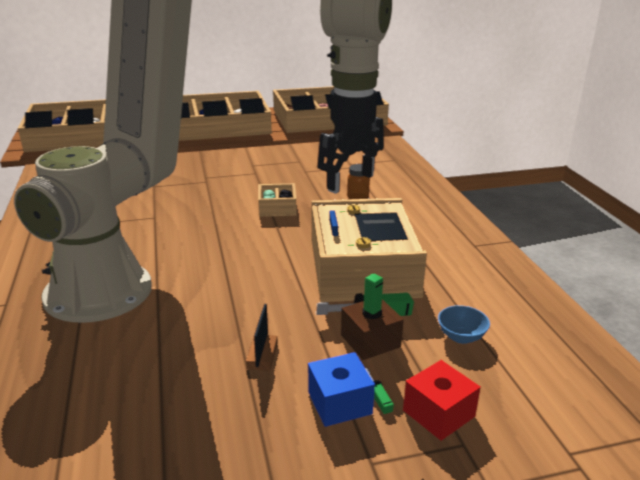

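View pics/t2.png

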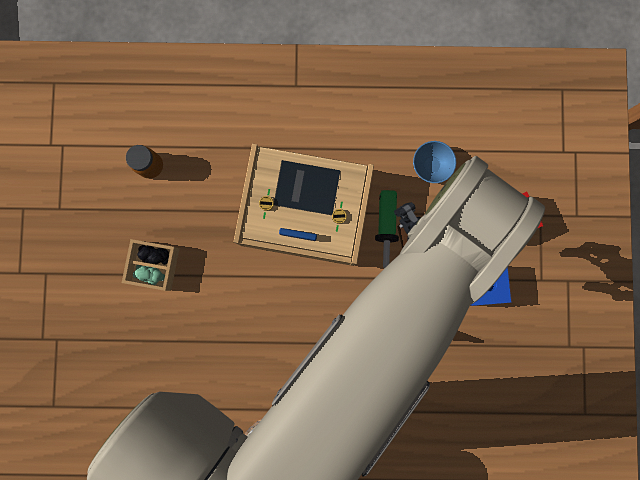

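```bash
python3 - <<'E'
from h import *
im=cv2.imread("pics/w2.png");cv2.imwrite("pics/w2c.png",cv2.resize(im[220:320,270:380],None,fx=6,fy=6,interpolation=2))
plan([.5140,-.3005,.19],34)
E
```

```text
rows 4 dist cm 12.57 ang 0.1
0 [2.76, 0.03, 1.5] [0.03, -0.03, 0.0]
1 [2.76, 0.03, 1.49] [0.03, -0.03, 0.0]
2 [2.77, 0.03, 1.49] [0.03, -0.03, 0.0]
3 [2.77, 0.03, 1.49] [0.03, -0.03, 0.0]
```

View pics/w2c.png

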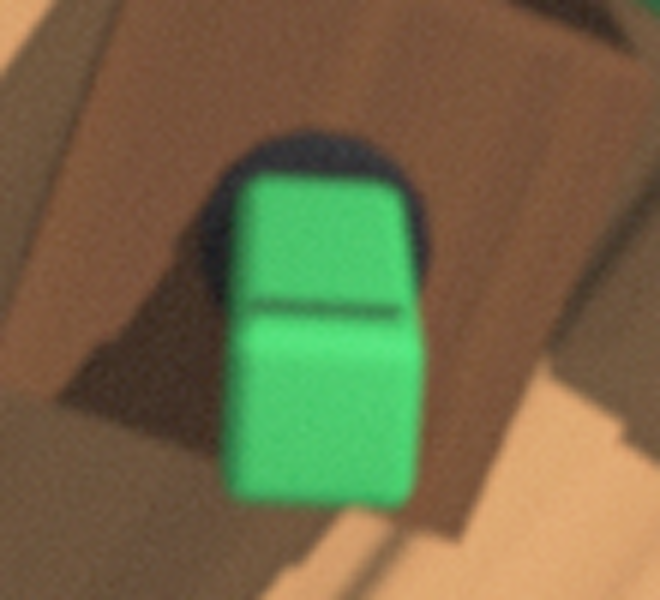

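drive_tool(
  plan=[
    [[2.8, 0.0, 1.5, 0.5, 0, 0, 1], [2.8, 0.1, 1.5, 0.5, 0, 0, 1], [2.8, 0.1, 1.5, 0.5, 0, 0, 1], [2.7, 0, 1.4, 0, 0, 0, 1], [0, 0, 0, 0, 0, 0, 1]],
  ],
)

```text
clock: 2.85
tcp_pos: [0.513, -0.2982, 0.1845]
orientation: [0.618, 0.339, 0.623, -0.339]
wrist_force: [-1.0, 0.3, -1.4]
finger_gap: 0.0854
```

```bash
python3 - <<'E'
from h import *
brief()
s=snap("wrist","w3");import pickle;pickle.dump(s,open("w3.pkl","wb"))
for P in [(.514,-.3013,.145)]: print(proj("wrist",P,s))
E
```

```text
t 2.85 tcp [ 513.  -298.2  184.5] F [-1.   0.3 -1.4] M [-0.01 -0.   -0.05] gap 85.4 j [-0.66  0.37  0.01  1.22 -0.    0.34]
tool x,y,z cols [[-0.006, 0.841, 0.54], [0.005, 0.54, -0.841], [-1.0, -0.003, -0.008]]
[315.68328488 284.23136007]
```

View pics/w3.png

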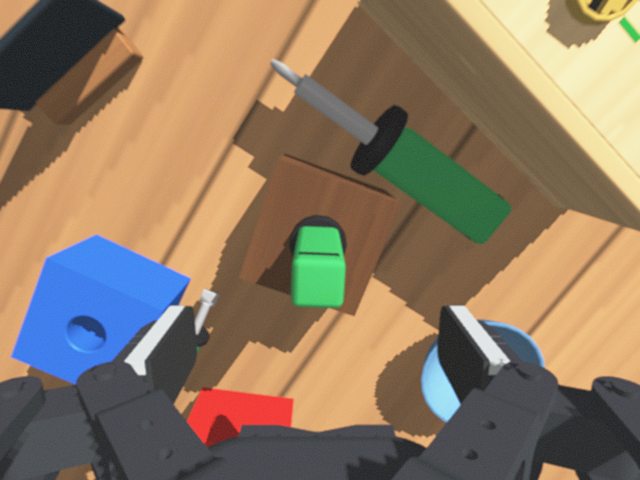

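drive_tool(
  plan=[
    [[2.4, 0, 0.1, 0, 0.3, 0, 1], [2.4, 0, 0.1, 0, 0.2, 0, 1], [2.4, 0, 0, 0, 0, 0, 1], [2.2, 0, 0, 0, 0, 0, 1], [0, 0, 0, 0, 0, 0, 0.6]],
  ],
)

```text
clock: 3.32
tcp_pos: [0.5133, -0.2983, 0.0942]
orientation: [0.616, 0.341, 0.625, -0.337]
wrist_force: [-1.0, 0.4, 0.1]
finger_gap: 0.0755
```

drive_tool(
  plan=[
    [[0, 0, 0, 0, 0, 0, 0], [0, 0, 0, 0, 0, 0, 0], [0, 0, 0, 0, 0, 0, 0], [0, 0, 0, 0, 0, 0, 0], [0, 0, 0, 0, 0, 0, 0]],
  ],
  squeeze=80,
)

```text
clock: 3.73
tcp_pos: [0.5164, -0.3022, 0.0987]
orientation: [0.619, 0.341, 0.622, -0.338]
wrist_force: [-0.4, 0.3, 6.9]
finger_gap: 0.0251
```

```bash
python3 - <<'E'
from h import *
brief()
s=snap("wrist","w4")
E
```

```text
t 3.73 tcp [ 516.4 -302.2   98.7] F [-0.4  0.3  6.9] M [ 0.21 -0.02  0.04] gap 25.1 j [-0.67  0.43 -0.12  1.03  0.    0.34]
tool x,y,z cols [[-0.001, 0.842, 0.539], [0.005, 0.539, -0.842], [-1.0, 0.002, -0.005]]
```

View pics/w4.png

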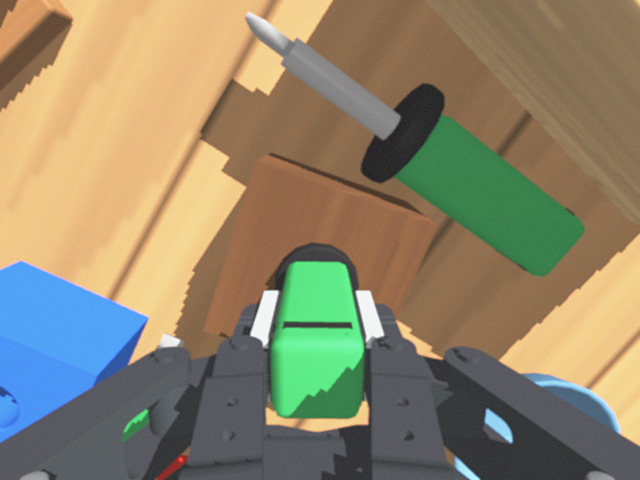

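drive_tool(
  plan=[
    [[-1, 0, 0, 0, 0, 0, 0], [-2, 0, 0, 0, 0, 0, 0], [-3, 0, 0, 0, 0, 0, 0], [-4, 0, 0, 0, 0, 0, 0], [-4, 0, 0, 0, 0, 0, 0]],
  ],
)

```text
clock: 4.2
tcp_pos: [0.5148, -0.3017, 0.2375]
orientation: [0.617, 0.341, 0.624, -0.338]
wrist_force: [1.5, -1.2, -0.7]
finger_gap: 0.025
```

drive_tool(
  plan=[
    [[0, 0, 0, 0, 0, 0, 0], [0, 0, 0, 0, 0, 0, 0], [0, 0, 0, 0, 0, 0, 0], [0, 0, 0, 0, 0, 0, 0], [0, 0, 0, 0, 0, 0, 0]],
  ],
)

```text
clock: 4.62
tcp_pos: [0.5149, -0.3017, 0.2343]
orientation: [0.616, 0.341, 0.624, -0.338]
wrist_force: [-0.4, 0.3, -2.3]
finger_gap: 0.0252
```

```bash
python3 - <<'E'
from h import *
s=brief()
print(proj("side",s["tcp_pos"]))
s=snap("wrist","w5");snap("side","s5",(300,140,460,290),4)
E
```

```text
t 4.62 tcp [ 514.9 -301.7  234.3] F [-0.4  0.3 -2.3] M [-0.02 -0.04  0.  ] gap 25.2 j [-0.67  0.37  0.13  1.35  0.    0.34]
tool x,y,z cols [[-0.008, 0.842, 0.539], [0.01, 0.539, -0.842], [-1.0, -0.001, -0.012]]
[376.46586791 235.26206211]
```

View pics/s5.png

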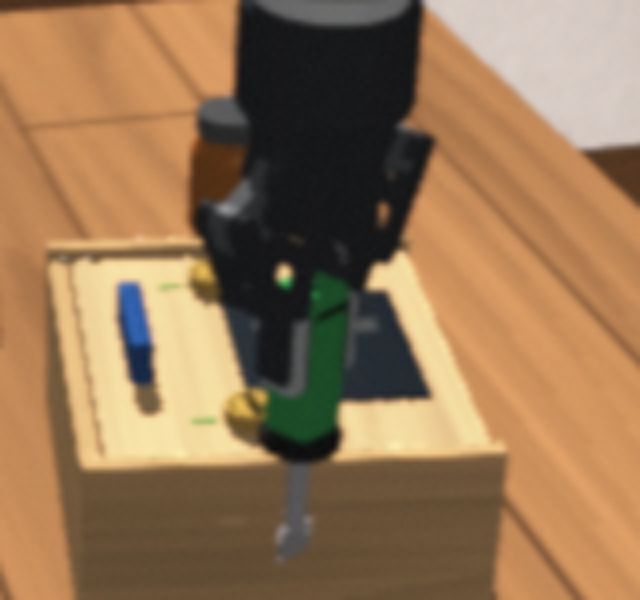

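View pics/w5.png

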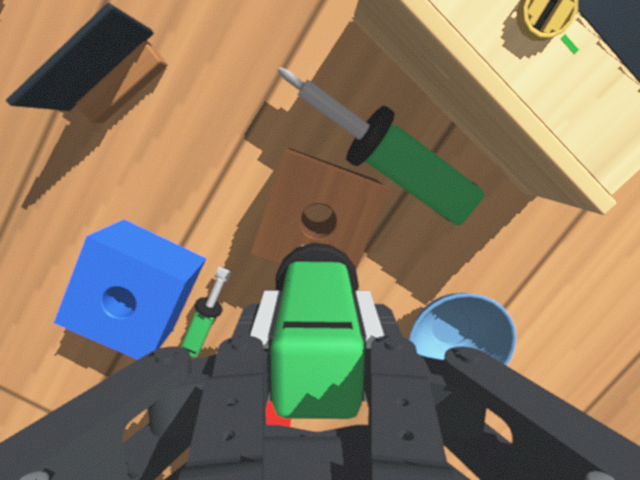

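```bash
python3 - <<'E'
from h import *
s=snap("side","s6",(350,230,400,290),12)
p=s["tcp_pos"];x=rot(s).as_matrix()[:,0]
for l in (0,-.034,.0,.0917): print(l,(proj("side",p+x*l)-[350,230])*12, proj("side",p-[0,0,l]))
E
```

```text
0 [319.69888219  61.31929563] [376.64157352 235.1099413 ]
-0.034 [ 334.09857789 -146.68972734] [377.64989331 217.7076291 ]
0.0 [319.69888219  61.31929563] [376.64157352 235.1099413 ]
0.0917 [283.01975987 591.16301996] [374.07137098 279.46835525]
```

View pics/s6.png

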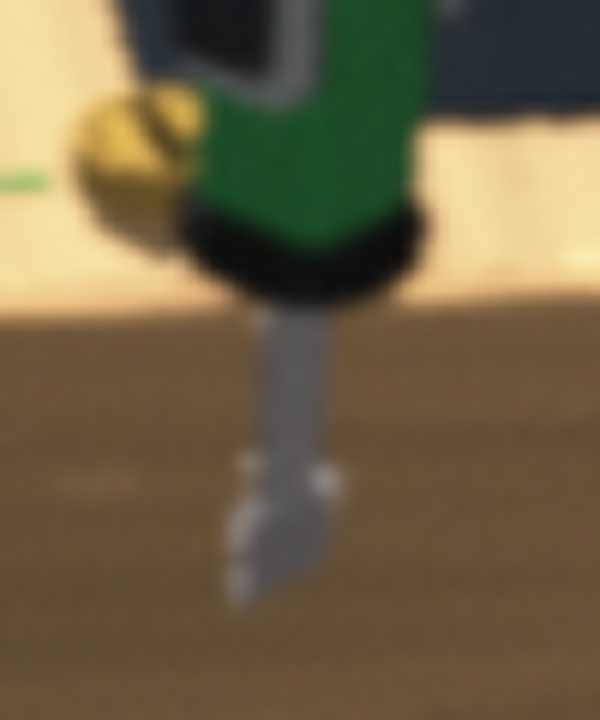

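```bash
python3 - <<'E'
from h import *
plan([.60,-.035,.250],85,n=9)
e=[[(583,187),(665,180)],[(70,90),(155,95)]]
for a,b in e:
    A=atz("top",(250+a[0]/7,190+a[1]/7),.114);B=atz("top",(250+b[0]/7,190+b[1]/7),.114);d=A-B;print(np.degrees(np.arctan2(d[1],d[0])),(A+B)/2)
E
```

```text
rows 9 dist cm 28.05 ang 52.4
0 [-0.15, 2.39, -1.99] [-5.82, -0.07, -0.03]
1 [-0.15, 2.58, -1.74] [-5.82, -0.07, -0.03]
2 [-0.15, 2.74, -1.47] [-5.82, -0.07, -0.03]
3 [-0.16, 2.88, -1.18] [-5.82, -0.07, -0.03]
4 [-0.16, 2.98, -0.88] [-5.82, -0.07, -0.03]
5 [-0.16, 3.06, -0.58] [-5.82, -0.07, -0.03]
6 [-0.16, 3.1, -0.26] [-5.82, -0.07, -0.03]
7 [-0.17, 3.11, 0.05] [-5.82, -0.07, -0.03]
8 [-0.17, 3.09, 0.37] [-5.82, -0.07, -0.03]
95.73182199923545 [ 0.55234753 -0.11315871  0.114     ]
87.42724481678651 [0.57825475 0.04447418 0.114     ]
```

drive_tool(
  plan=[
    [[-0.2, 2.4, -2.0, -5.8, 0, 0, 0], [-0.2, 2.6, -1.7, -5.8, -0.1, 0, 0], [-0.2, 2.7, -1.5, -5.8, -0.1, 0, 0], [-0.2, 2.9, -1.2, -5.8, -0.1, 0, 0], [-0.2, 3.0, -0.9, -5.8, -0.1, 0, 0]],
  ],
)

```text
clock: 5.18
tcp_pos: [0.5627, -0.1524, 0.2465]
orientation: [0.686, 0.173, 0.686, -0.171]
wrist_force: [1.5, -0.5, -0.9]
finger_gap: 0.0254
```

drive_tool(
  plan=[
    [[-0.2, 3.1, -0.6, -5.8, -0.1, 0, 0], [-0.2, 3.1, -0.3, -5.8, 0, 0, 0], [-0.2, 3.1, 0, -5.8, 0, 0, 0], [-0.2, 3.1, 0.4, -5.8, 0, 0, 0], [0, 0, 0, 0, 0, 0, 0]],
  ],
)

```text
clock: 5.6
tcp_pos: [0.601, -0.0294, 0.2551]
orientation: [0.707, 0.03, 0.706, -0.027]
wrist_force: [-0.5, -0.1, -1.0]
finger_gap: 0.0252
```

```bash
python3 - <<'E'
from h import *
brief()
s=snap("wrist","w7");import pickle;pickle.dump(s,open("w7.pkl","wb"))
for P in [(.5783,.0443,.114),(.5523,-.1134,.114)]: print(proj("wrist",P,s))
snap("side","s7",(330,130,430,250),5)
E
```

```text
t 5.60 tcp [601.  -29.4 255.1] F [-0.5 -0.1 -1. ] M [-0.06  0.11 -0.03] gap 25.2 j [-0.18  0.36  0.17  1.38  0.   -0.1 ]
tool x,y,z cols [[0.003, 0.081, 0.997], [0.005, 0.997, -0.081], [-1.0, 0.005, 0.002]]
[418.29511728 186.67695038]
[187.91430123 167.74574737]
```

View pics/w7.png

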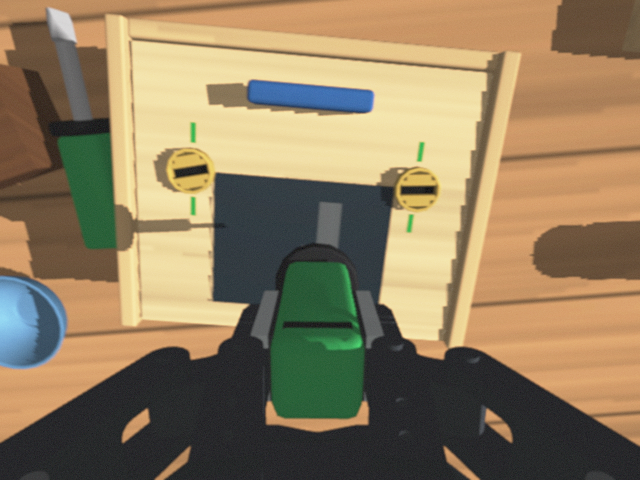

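View pics/s7.png

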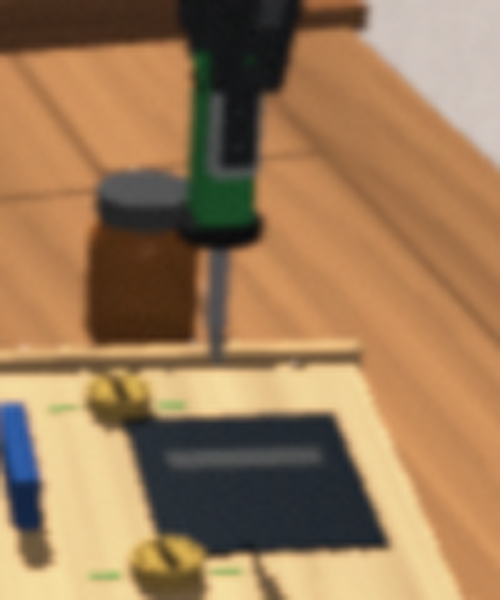

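```bash
cat > slot.py <<'E'
from h import *
def slots(im,n,guess,s,z=.114):
    out=[]
    for P in guess:
        u,v=proj(n,P,s);u,v=int(u),int(v)
        # brass centroid
        r=38;x0,y0=max(u-r,0),max(v-r,0);c=im[y0:v+r,x0:u+r].astype(int)
        hsv=cv2.cvtColor(c.astype(np.uint8),cv2.COLOR_BGR2HSV)
        m=((hsv[...,1]>130)&(hsv[...,0]>18)&(hsv[...,0]<32)).astype(np.uint8)
        nn,l,st,ce=cv2.connectedComponentsWithStats(cv2.morphologyEx(m,cv2.MORPH_CLOSE,np.ones((7,7))))
        k=1+np.argmax(st[1:,4]);cnt=cv2.findContours((l==k).astype(np.uint8),0,1)[0][0]
        (cx,cy),rad=cv2.minEnclosingCircle(cnt)
        d=(c.sum(2)<120).astype(np.uint8);yy,xx=np.mgrid[:c.shape[0],:c.shape[1]]
        d[(xx-cx)**2+(yy-cy)**2>(rad*.85)**2]=0
        pts=np.argwhere(d)[:,::-1];mu=pts.mean(0);w,V=np.linalg.eigh(np.cov(pts.T.astype(float)));ax=V[:,1]
        ctr=mu+[x0,y0]+0.0
        A=atz(n,ctr-ax*5,z,s);B=atz(n,ctr+ax*5,z,s);dd=A-B
        out.append((ctr,(A+B)/2,np.degrees(np.arctan2(dd[1],dd[0]))%180))
        print(np.round(ctr,1),"px n",len(pts),"rad %.1f"%rad,"headc",np.round([cx+x0,cy+y0],1),"world",np.round((A+B)/2*1000,1),"yaw %.1f"%out[-1][2])
    return out
E
python3 - <<'E'
from slot import *
import pickle;s=pickle.load(open("w7.pkl","rb"));G=[(.5783,.0443,.114),(.5523,-.1134,.114)]
a=slots(cv2.imread("pics/w7.png"),"wrist",G,s)
b=slots(cv2.imread("pics/top0.png"),"top",G,None)
for x,y in zip(a,b): print("tri",tri([("wrist",x[0],s),("top",y[0],None)]))
for d in (a,b):
    v=d[0][1]-d[1][1];print(np.degrees(np.arctan2(-v[0],v[1])),np.linalg.norm(v))
im=cv2.imread("pics/s7.png")
p=s["tcp_pos"];x=rot(s).as_matrix()[:,0];print((proj("side",p+x*.0917)-[330,130])*5,(proj("side",p+x*.0)-[330,130])*5)
E
```

```text
[418.4 189.8] px n 153 rad 22.6 headc [416.9 189.4] world [580.5  44.3 114. ] yaw 86.6
[191.  170.9] px n 168 rad 24.4 headc [190.  170.4] world [ 554.6 -111.6  114. ] yaw 93.8
[265.9 202.7] px n 32 rad 7.5 headc [265.8 203. ] world [579.3  44.8 114. ] yaw 89.8
[338.3 215.2] px n 32 rad 7.3 headc [339. 216.] world [ 554.5 -111.4  114. ] yaw 101.1
tri [0.58000243 0.0449172  0.11202711]
tri [ 0.55448979 -0.11140538  0.1146889 ]
-9.422091248640088 0.1580868773484568
-9.015365799933768 0.1581543967168432
[214.64266749 358.47075172] [224.75302699 163.95042234]
```

```bash
python3 - <<'E'
from h import *
plan([.5802,.0446,.216],87,n=4)
E
```

```text
rows 4 dist cm 8.92 ang 2.1
0 [0.97, 1.89, -0.67] [-0.51, 0.02, -0.03]
1 [0.97, 1.9, -0.65] [-0.51, 0.02, -0.03]
2 [0.97, 1.9, -0.63] [-0.51, 0.02, -0.03]
3 [0.97, 1.91, -0.62] [-0.51, 0.02, -0.03]
```

drive_tool(
  plan=[
    [[1.0, 1.9, -0.7, -0.5, 0, 0, 0], [1.0, 1.9, -0.7, -0.5, 0, 0, 0], [1.0, 1.9, -0.6, -0.5, 0, 0, 0], [0.9, 1.9, -0.6, -0.5, 0, 0, 0], [0, 0, 0, 0, 0, 0, 0]],
  ],
)

```text
clock: 6.12
tcp_pos: [0.5775, 0.045, 0.2141]
orientation: [0.706, 0.02, 0.708, -0.018]
wrist_force: [-0.1, -0.4, -2.1]
finger_gap: 0.0253
```

```bash
python3 - <<'E'
from h import *
brief()
s=snap("side","s8",(330,170,390,230),10)
p=s["tcp_pos"];x=rot(s).as_matrix()[:,0];print((proj("side",p+x*.0917)-[330,170])*10,(proj("side",(.5802,.0446,.114))-[330,170])*10)
s=snap("top","t8",(230,150,370,260),5)
E
```

```text
t 6.12 tcp [577.5  45.  214.1] F [-0.1 -0.4 -2.1] M [-0.04  0.03 -0.04] gap 25.3 j [-0.06  0.33  0.03  1.27  0.   -0.01]
tool x,y,z cols [[-0.003, 0.054, 0.999], [0.004, 0.999, -0.054], [-1.0, 0.003, -0.003]]
[223.03248233 352.61760799] [234.95574765 385.30834361]
```

View pics/s8.png

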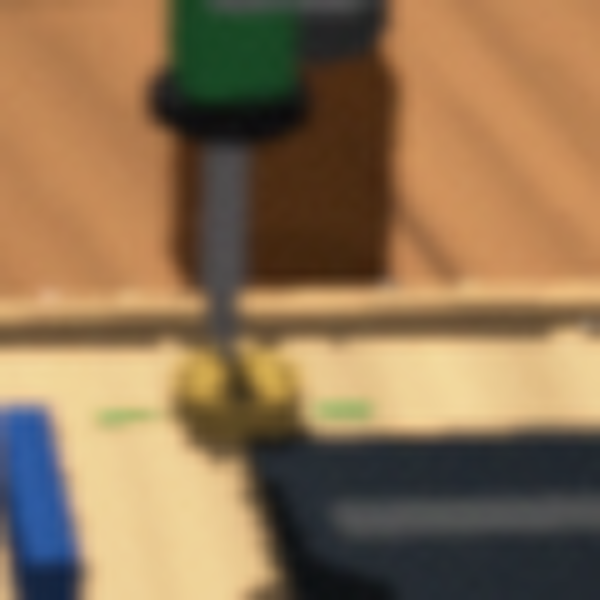

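View pics/t8.png

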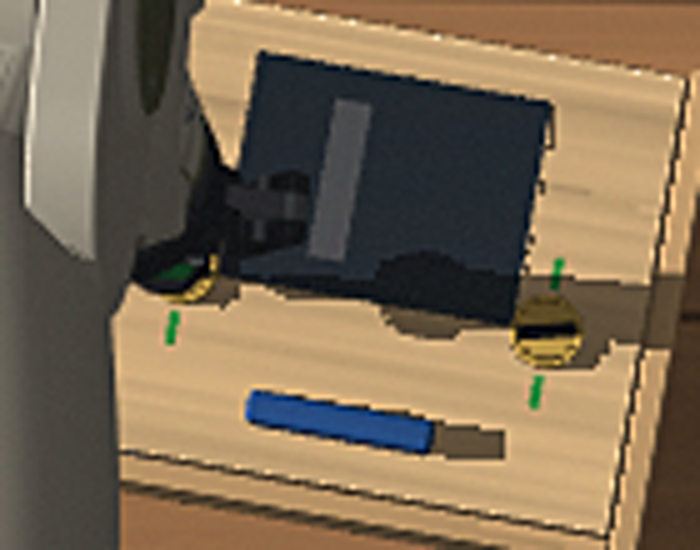

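drive_tool(
  plan=[
    [[0, 0, 0.3, 0, 0, 0, 0], [0.3, 0, 0, 0, -0.2, 0, 0], [0.3, 0, 0, 0, 0, 0, 0], [0, 0, 0, 0, 0, 0, 0], [0, 0, 0, 0, 0, 0, 0]],
  ],
)

```text
clock: 6.63
tcp_pos: [0.583, 0.0426, 0.2102]
orientation: [0.709, 0.021, 0.705, -0.019]
wrist_force: [-0.2, 0.4, -1.4]
finger_gap: 0.0252
```

```bash
python3 - <<'E'
from h import *
brief()
s=snap("side","s9",(330,170,390,230),10)
p=s["tcp_pos"];x=rot(s).as_matrix()[:,0];print((proj("side",p+x*.0917)-[330,170])*10,(proj("side",(.5802,.0446,.114))-[330,170])*10)
E
```

```text
t 6.63 tcp [583.   42.6 210.2] F [-0.2  0.4 -1.4] M [ 0.03 -0.01  0.04] gap 25.2 j [-0.07  0.33  0.02  1.26  0.   -0.01]
tool x,y,z cols [[0.005, 0.056, 0.998], [0.002, 0.998, -0.056], [-1.0, 0.002, 0.005]]
[251.31333378 369.79483389] [234.95574765 385.30834361]
```

View pics/s9.png

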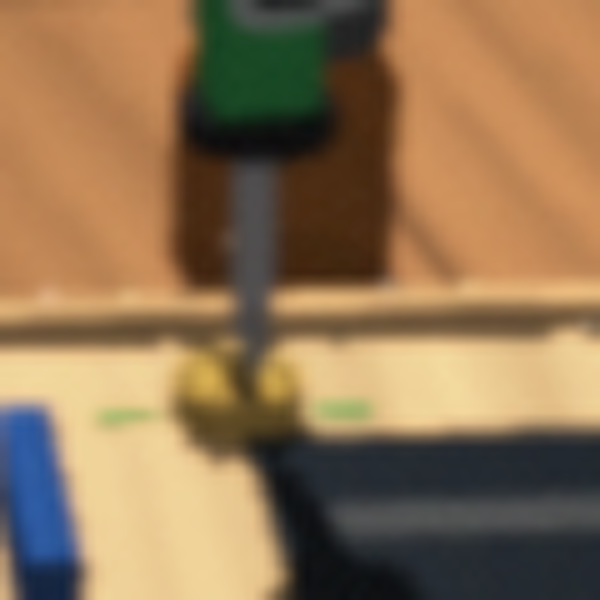

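drive_tool(
  plan=[
    [[0, 0.2, -0.3, 0, 0.3, 0, 0], [0, 0, 0, 0, 0, 0, 0], [0, 0, 0, 0, 0, 0, 0], [0, 0, 0, 0, 0, 0, 0], [0, 0, 0, 0, 0, 0, 0]],
  ],
)

```text
clock: 7.1
tcp_pos: [0.5802, 0.0455, 0.2106]
orientation: [0.707, 0.02, 0.707, -0.019]
wrist_force: [0.2, 0.2, -1.3]
finger_gap: 0.0252
```

```bash
python3 - <<'E'
from h import *
brief()
s=snap("side","s10",(330,170,390,230),10)
p=s["tcp_pos"];x=rot(s).as_matrix()[:,0];print((p+x*.0917)*1000,(proj("side",p+x*.0917)-[330,170])*10,(proj("side",(.5802,.0446,.114))-[330,170])*10)
E
```

```text
t 7.10 tcp [580.2  45.5 210.6] F [ 0.2  0.2 -1.3] M [0.04 0.05 0.03] gap 25.2 j [-0.06  0.33  0.02  1.26  0.   -0.01]
tool x,y,z cols [[0.001, 0.055, 0.998], [0.002, 0.998, -0.055], [-1.0, 0.002, 0.001]]
[580.31372482  45.68896398 118.87893681] [234.77206635 364.42196718] [234.95574765 385.30834361]
```

View pics/s10.png

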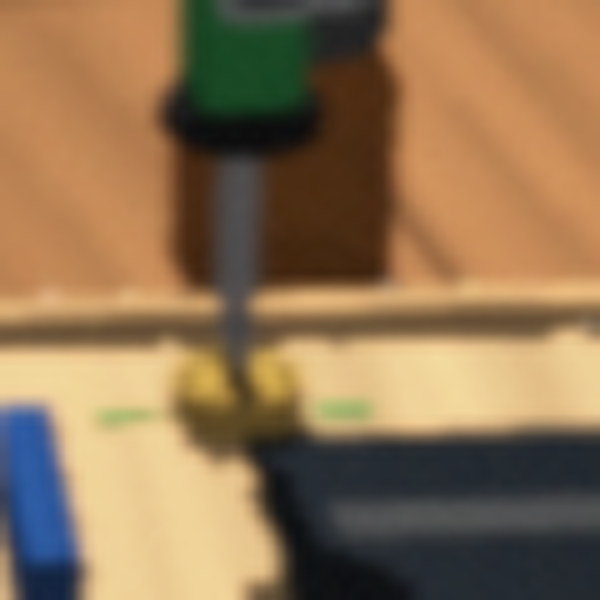

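drive_tool(
  plan=[
    [[0.3, 0, 0, 0, 0, 0, 0], [0.3, 0, 0, 0, 0, 0, 0], [0.3, 0, 0, 0, 0, 0, 0], [0.1, 0, 0, 0, 0, 0, 0], [0, 0, 0, 0, 0, 0, 0]],
  ],
)

```text
clock: 7.57
tcp_pos: [0.5798, 0.0454, 0.1998]
orientation: [0.707, 0.02, 0.707, -0.019]
wrist_force: [0.5, -0.0, -2.1]
finger_gap: 0.0255
```

```bash
python3 - <<'E'
from h import *
brief()
s=snap("side","s11",(330,170,390,230),10)
E
```

```text
t 7.57 tcp [579.8  45.4 199.8] F [ 0.5 -0.  -2.1] M [ 0.03 -0.    0.02] gap 25.5 j [-0.06  0.34  0.    1.24  0.   -0.01]
tool x,y,z cols [[-0.001, 0.055, 0.998], [0.002, 0.998, -0.055], [-1.0, 0.002, -0.001]]
```

View pics/s11.png

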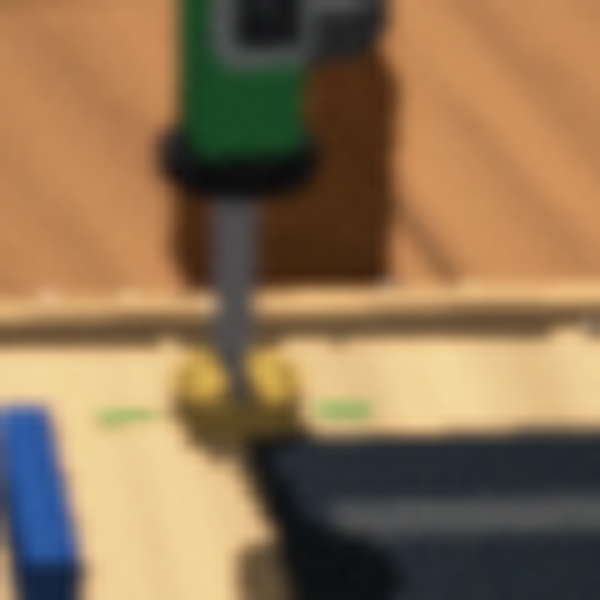

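drive_tool(
  plan=[
    [[0, 0, 0, -6, 0, 0, 0], [0, 0, 0, -6, 0, 0, 0], [0, 0, 0, -6, 0, 0, 0], [0, 0, 0, -6, 0, 0, 0], [0, 0, 0, -6, 0, 0, 0]],
  ],
)

```text
clock: 8.03
tcp_pos: [0.5807, 0.0454, 0.2007]
orientation: [0.688, -0.165, 0.687, 0.167]
wrist_force: [0.9, -0.0, -2.8]
finger_gap: 0.0251
```

```bash
python3 - <<'E'
from h import *
brief()
E
```

```text
t 8.03 tcp [580.7  45.4 200.7] F [ 0.9 -0.  -2.8] M [ 0.04 -0.23 -0.08] gap 25.1 j [-0.06  0.34  0.    1.24  0.   -0.53]
tool x,y,z cols [[0.001, -0.456, 0.89], [0.003, 0.89, 0.456], [-1.0, 0.002, 0.002]]
```

Moment of −0.08 N·m about z shows that the fastener is turning.

drive_tool(
  plan=[
    [[0, 0, 0, -6, 0, 0, 0], [0, 0, 0, -6, 0, 0, 0], [0, 0, 0, -6, 0, 0, 0], [0, 0, 0, -6, 0, 0, 0], [0, 0, 0, -6, 0, 0, 0]],
  ],
)

```text
clock: 8.45
tcp_pos: [0.5804, 0.0453, 0.2006]
orientation: [0.622, -0.338, 0.62, 0.339]
wrist_force: [0.4, 0.6, -1.4]
finger_gap: 0.0249
```

drive_tool(
  plan=[
    [[0, 0, 0, -6, 0, 0, 0], [0, 0, 0, -6, 0, 0, 0], [0, 0, 0, -6, 0, 0, 0], [0, 0, 0, -6, 0, 0, 0], [0, 0, 0, -6, 0, 0, 0]],
  ],
)

```text
clock: 8.87
tcp_pos: [0.5803, 0.0451, 0.2006]
orientation: [0.513, -0.487, 0.512, 0.488]
wrist_force: [0.2, -1.0, -1.7]
finger_gap: 0.0254
```

```bash
python3 - <<'E'
from h import *
s=brief();y=rot(s).as_matrix()[:,1];print(np.degrees(np.arctan2(y[1],y[0])))
s=snap("side","s12",(330,170,390,230),10)
E
```

```text
t 8.87 tcp [580.3  45.1 200.6] F [ 0.2 -1.  -1.7] M [-0.2   0.01 -0.03] gap 25.4 j [-0.06  0.34  0.    1.24  0.   -1.58]
tool x,y,z cols [[0.001, -0.999, 0.05], [0.002, 0.05, 0.999], [-1.0, -0.001, 0.002]]
177.1176066019852
```

View pics/s12.png

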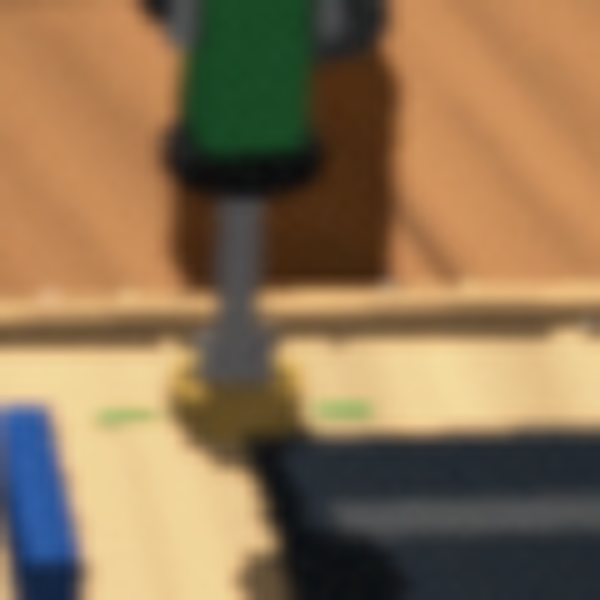

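drive_tool(
  plan=[
    [[0, 0, 0, -4, 0, 0, 0], [0, 0, 0, 0, 0, 0, 0], [0, 0, 0, 5, 0, 0, 0], [-1, 0, 0, 0, 0, 0, 0], [-2, 0, 0, 0, 0, 0, 0]],
  ],
)

```text
clock: 9.33
tcp_pos: [0.5786, 0.0455, 0.2288]
orientation: [0.518, -0.48, 0.518, 0.483]
wrist_force: [-0.7, 0.5, -1.6]
finger_gap: 0.0248
```

```bash
python3 - <<'E'
from h import *
s=brief()
plan([.5545,-.1118,.235],94.5,n=12,s=s)
E
```

```text
t 9.33 tcp [578.6  45.5 228.8] F [-0.7  0.5 -1.6] M [ 0.01 -0.05  0.04] gap 24.8 j [-0.06  0.33  0.06  1.31  0.   -1.56]
tool x,y,z cols [[-0.004, -0.997, 0.073], [0.003, 0.073, 0.997], [-1.0, 0.005, 0.003]]
rows 12 dist cm 15.93 ang 81.3
0 [-0.05, 0.1, -1.32] [6.78, -0.01, -0.03]
1 [-0.05, -0.05, -1.33] [6.78, -0.01, -0.03]
2 [-0.05, -0.21, -1.31] [6.78, -0.01, -0.03]
3 [-0.05, -0.36, -1.28] [6.78, -0.01, -0.03]
4 [-0.05, -0.51, -1.22] [6.78, -0.01, -0.03]
5 [-0.05, -0.65, -1.16] [6.78, -0.01, -0.03]
6 [-0.05, -0.78, -1.07] [6.78, -0.01, -0.03]
7 [-0.05, -0.9, -0.97] [6.78, -0.01, -0.03]
8 [-0.05, -1.01, -0.86] [6.78, -0.01, -0.03]
9 [-0.05, -1.11, -0.73] [6.78, -0.01, -0.03]
10 [-0.05, -1.18, -0.6] [6.78, -0.01, -0.03]
11 [-0.05, -1.25, -0.45] [6.78, -0.01, -0.03]
```

drive_tool(
  plan=[
    [[-0.1, 0.1, -1.3, 6.8, 0, 0, 0], [-0.1, -0.1, -1.3, 6.8, 0, 0, 0], [-0.1, -0.2, -1.3, 6.8, 0, 0, 0], [-0.1, -0.4, -1.3, 6.8, 0, 0, 0], [-0.1, -0.5, -1.2, 6.8, 0, 0, 0]],
  ],
)

```text
clock: 9.75
tcp_pos: [0.5711, -0.0203, 0.2364]
orientation: [0.638, -0.307, 0.636, 0.308]
wrist_force: [0.2, -0.7, -2.1]
finger_gap: 0.025
```

drive_tool(
  plan=[
    [[0, -0.7, -1.2, 6.8, 0, 0, 0], [0, -0.8, -1.1, 6.8, 0, 0, 0], [0, -0.9, -1.0, 6.8, 0, 0, 0], [0, -1.0, -0.9, 6.8, 0, 0, 0], [0, -1.1, -0.7, 6.8, 0, 0, 0]],
  ],
)

```text
clock: 10.17
tcp_pos: [0.5604, -0.087, 0.2361]
orientation: [0.699, -0.107, 0.698, 0.108]
wrist_force: [-0.1, 0.2, -2.4]
finger_gap: 0.0252
```

drive_tool(
  plan=[
    [[0, -1.2, -0.6, 6.8, 0, 0, 0], [0, -1.2, -0.4, 6.2, 0, 0, 0], [0, 0, 0, 0, 0, 0, 0], [0, 0, 0, 0, 0, 0, 0], [0, 0, 0, 0, 0, 0, 0]],
  ],
)

```text
clock: 10.58
tcp_pos: [0.5569, -0.1119, 0.2356]
orientation: [0.707, -0.03, 0.706, 0.032]
wrist_force: [-0.5, 0.3, -0.7]
finger_gap: 0.0254
```

```bash
python3 - <<'E'
from h import *
from slot import slots
s=brief();y=rot(s).as_matrix()[:,1];print(np.degrees(np.arctan2(y[1],y[0])))
p=s["tcp_pos"];x=rot(s).as_matrix()[:,0];print("tip",(p+x*.0917)*1000)
s=snap("wrist","w13");snap("side","s13",(330,190,410,250),8);snap("top","t13",(230,150,370,260),5)
E
```

```text
t 10.58 tcp [ 556.9 -111.9  235.6] F [-0.5  0.3 -0.7] M [ 0.05 -0.03  0.04] gap 25.4 j [-0.34  0.3   0.04  1.31  0.   -0.43]
tool x,y,z cols [[0.001, -0.086, 0.996], [0.003, 0.996, 0.086], [-1.0, 0.003, 0.001]]
94.95965536017826
tip [ 556.95873496 -111.63616377  143.88296675]
```

View pics/w13.png

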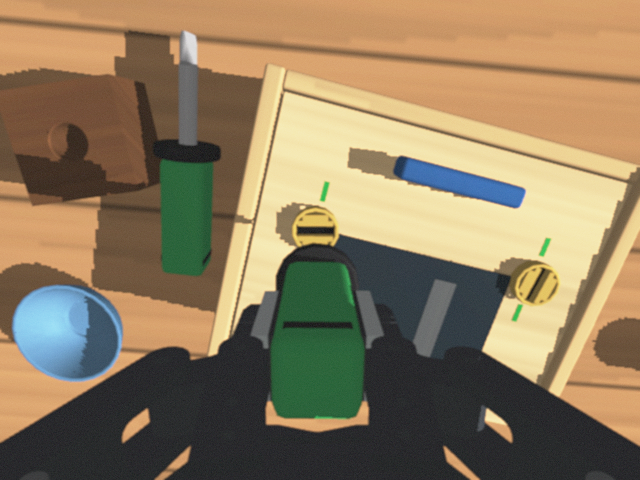

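View pics/s13.png

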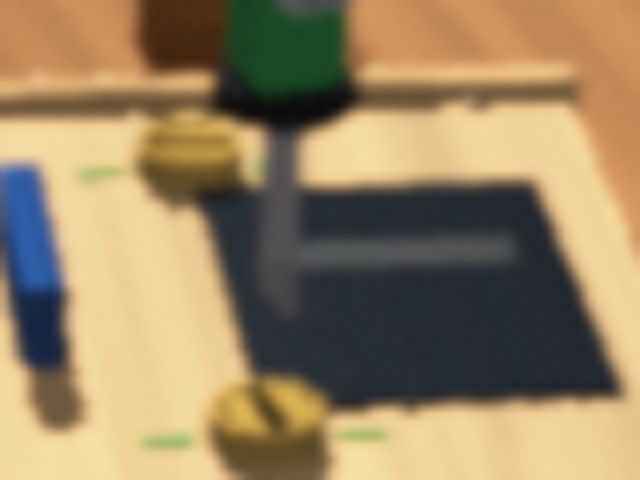

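View pics/t13.png

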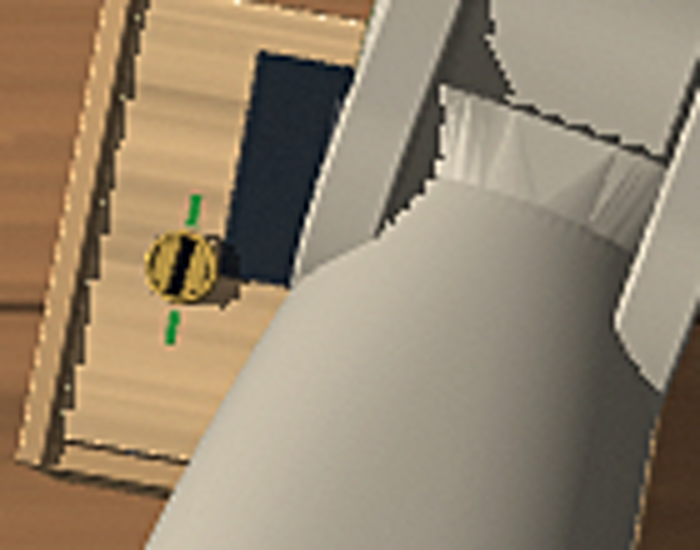

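```bash
python3 - <<'E'
from h import *
from slot import slots
s=env.get_state()
im=cv2.imread("pics/w13.png")
slots(im,"wrist",[(.5800,.0447,.114),(.5545,-.1116,.114)],s)
a=[atz("wrist",p,.104,s) for p in [(517.5,313),(545,246)]];d=a[1]-a[0];print("marks yaw",np.degrees(np.arctan2(-d[1],-d[0]))%180)
cv2.imwrite("pics/w13c.png",cv2.resize(im[235:330,490:585],None,fx=6,fy=6,interpolation=2))
cv2.imwrite("pics/w13d.png",cv2.resize(im[175:255,270:360],None,fx=6,fy=6,interpolation=2))
E
```

```text
[535.9 283. ] px n 30 rad 23.9 headc [534.5 282.3] world [578.9  43.4 114. ] yaw 164.9
[315.7 233.3] px n 204 rad 23.5 headc [315. 230.] world [ 556.4 -111.9  114. ] yaw 98.6
marks yaw 171.3271673273008
```

View pics/w13c.png

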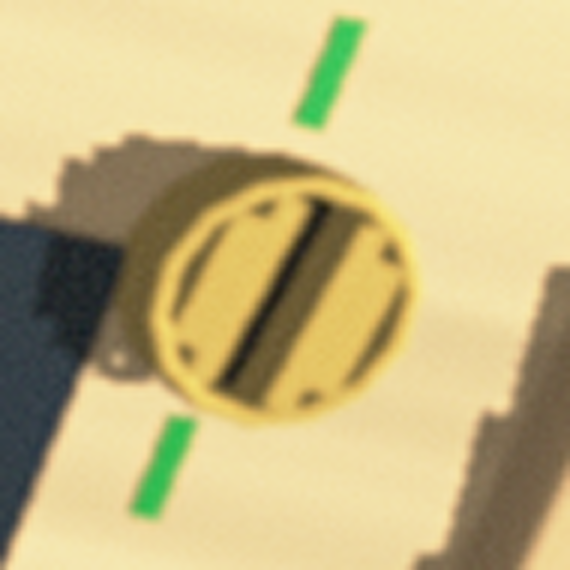

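View pics/w13d.png

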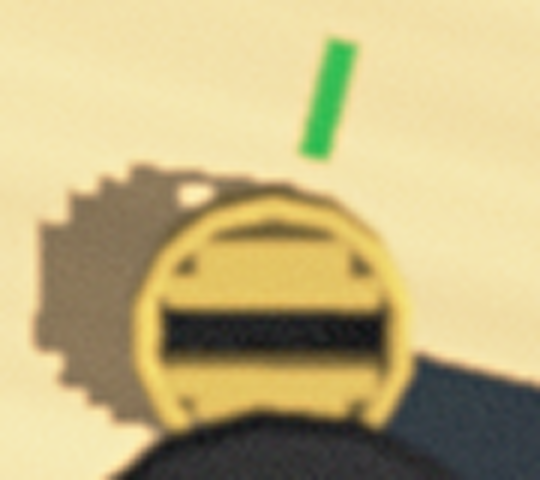

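drive_tool(
  plan=[
    [[1.0, 0, -0.2, 0, 0, 0, 0], [1.0, 0, 0, 0, 0, 0, 0], [0.5, 0, 0, 0, 0, 0, 0], [0, 0, 0, 0, 0, 0, 0], [0, 0, 0, 0, 0, 0, 0]],
  ],
)

```text
clock: 11.15
tcp_pos: [0.5544, -0.112, 0.2096]
orientation: [0.706, -0.029, 0.707, 0.031]
wrist_force: [0.1, -0.3, -1.7]
finger_gap: 0.0255
```

```bash
python3 - <<'E'
from h import *
s=brief()
p=s["tcp_pos"];x=rot(s).as_matrix()[:,0];print("tip",(p+x*.0917)*1000)
s=snap("side","s14",(330,200,390,260),10)
print((proj("side",p+x*.0917)-[330,200])*10,(proj("side",(.555,-.112,.114))-[330,200])*10)
E
```

```text
t 11.15 tcp [ 554.4 -112.   209.6] F [ 0.1 -0.3 -1.7] M [ 0.02 -0.09 -0.03] gap 25.5 j [-0.34  0.3  -0.02  1.25  0.   -0.43]
tool x,y,z cols [[-0.001, -0.085, 0.996], [0.003, 0.996, 0.085], [-1.0, 0.003, -0.001]]
tip [ 554.37129085 -111.76565446  117.86337638]
[329.68890802 398.74202419] [332.12945345 414.94310196]
```

View pics/s14.png

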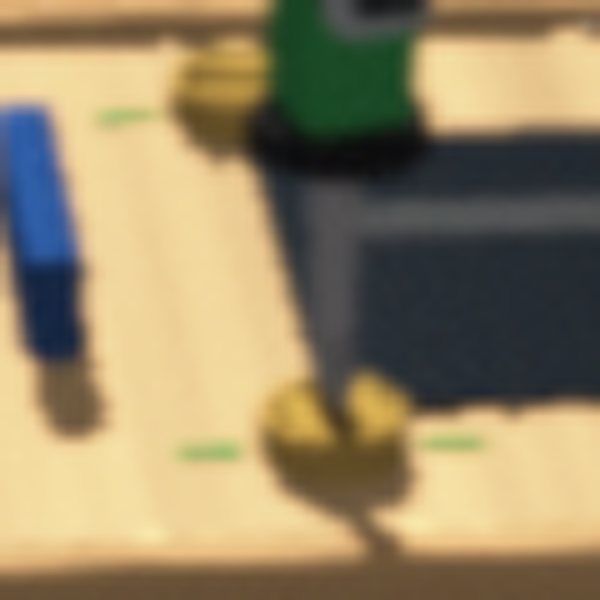

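drive_tool(
  plan=[
    [[0.3, 0, 0, 0, 0, 0, 0], [0.3, 0, 0, 0, 0, 0, 0], [0.3, 0, 0, 0, 0, 0, 0], [0, 0, 0, 0, 0, 0, 0], [0, 0, 0, 0, 0, 0, 0]],
  ],
)

```text
clock: 11.62
tcp_pos: [0.5546, -0.1123, 0.2008]
orientation: [0.707, -0.029, 0.706, 0.031]
wrist_force: [-0.4, -0.8, -1.9]
finger_gap: 0.0253
```

```bash
python3 - <<'E'
from h import *
s=brief()
s=snap("side","s15",(330,200,390,260),10)
E
```

```text
t 11.62 tcp [ 554.6 -112.3  200.8] F [-0.4 -0.8 -1.9] M [-0.01  0.01  0.07] gap 25.3 j [-0.34  0.31 -0.04  1.23  0.   -0.43]
tool x,y,z cols [[0.0, -0.084, 0.996], [0.002, 0.996, 0.084], [-1.0, 0.002, 0.0]]
```

View pics/s15.png

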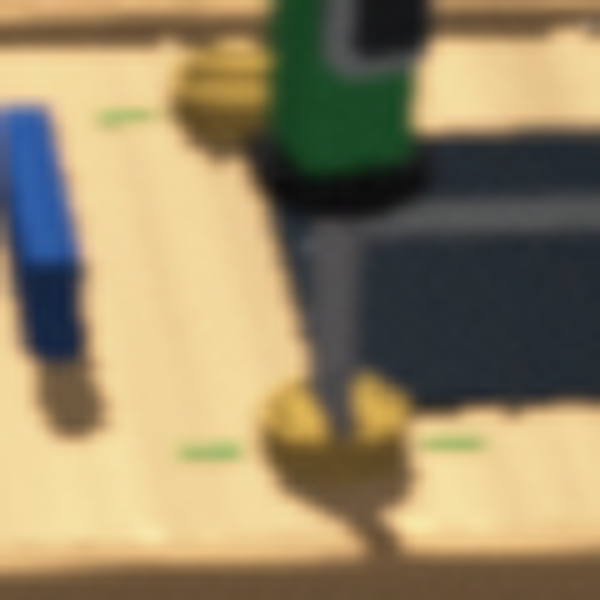

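drive_tool(
  plan=[
    [[0.1, 0, 0, -6, 0, 0, 0], [0, 0, 0, -6, 0, 0, 0], [0, 0, 0, -6, 0, 0, 0], [0, 0, 0, -6, 0, 0, 0], [0, 0, 0, -6, 0, 0, 0]],
  ],
)

```text
clock: 12.08
tcp_pos: [0.5549, -0.1124, 0.2002]
orientation: [0.675, -0.213, 0.674, 0.214]
wrist_force: [0.3, 0.9, -1.5]
finger_gap: 0.0253
```

drive_tool(
  plan=[
    [[0, 0, 0, -6, 0, 0, 0], [0, 0, 0, -6, 0, 0, 0], [0, 0, 0, -6, 0, 0, 0], [0, 0, 0, -6, 0, 0, 0], [0, 0, 0, -6, 0, 0, 0]],
  ],
)

```text
clock: 12.5
tcp_pos: [0.5547, -0.1125, 0.2002]
orientation: [0.596, -0.38, 0.596, 0.381]
wrist_force: [-0.5, -0.4, -0.9]
finger_gap: 0.0252
```

drive_tool(
  plan=[
    [[0, 0, 0, -6, 0, 0, 0], [0, 0, 0, -6, 0, 0, 0], [0, 0, 0, -6, 0, 0, 0], [0, 0, 0, -6, 0, 0, 0], [0, 0, 0, 0, 0, 0, 0]],
  ],
)

```text
clock: 12.92
tcp_pos: [0.5546, -0.1127, 0.2002]
orientation: [0.505, -0.495, 0.504, 0.496]
wrist_force: [-0.9, -1.8, -1.3]
finger_gap: 0.0253
```

```bash
python3 - <<'E'
from h import *
s=brief();y=rot(s).as_matrix()[:,1];print(np.degrees(np.arctan2(y[1],y[0])))
E
```

```text
t 12.92 tcp [ 554.6 -112.7  200.2] F [-0.9 -1.8 -1.3] M [-0.38  0.25 -0.02] gap 25.3 j [-0.34  0.31 -0.04  1.22  0.   -1.9 ]
tool x,y,z cols [[0.0, -1.0, 0.018], [0.001, 0.018, 1.0], [-1.0, -0.0, 0.001]]
178.9651105655291
```

drive_tool(
  plan=[
    [[0, 0, 0, -5, 0, 0, 0], [0, 0, 0, -3, 0, 0, 0], [0, 0, 0, 0, 0, 0, 0], [0, 0, 0, 0, 0, 0, 0], [0, 0, 0, 0, 0, 0, 0]],
  ],
)

```text
clock: 13.33
tcp_pos: [0.5546, -0.1127, 0.2002]
orientation: [0.47, -0.528, 0.47, 0.529]
wrist_force: [-1.7, -2.8, -1.6]
finger_gap: 0.0249
```

```bash
python3 - <<'E'
from h import *
s=brief();y=rot(s).as_matrix()[:,1];print(np.degrees(np.arctan2(y[1],y[0])))
s=snap("side","s16",(330,200,390,260),10)
E
```

```text
t 13.33 tcp [ 554.6 -112.7  200.2] F [-1.7 -2.8 -1.6] M [-0.73  0.43 -0.05] gap 24.9 j [-0.34  0.31 -0.04  1.22  0.   -2.03]
tool x,y,z cols [[0.0, -0.993, -0.116], [0.002, -0.116, 0.993], [-1.0, -0.0, 0.002]]
-173.32764384671466
```

View pics/s16.png

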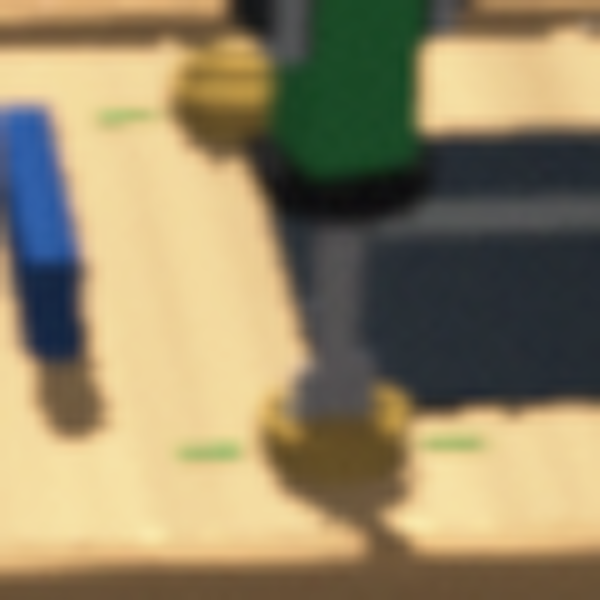

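drive_tool(
  plan=[
    [[0, 0, 0, 6, 0, 0, 0], [0, 0, 0, 2, 0, 0, 0], [-1, 0, 0, 0, 0, 0, 0], [-2, 0, 0, 0, 0, 0, 0], [-2, 0, 0, 0, 0, 0, 0]],
  ],
)

```text
clock: 13.8
tcp_pos: [0.5545, -0.1118, 0.2507]
orientation: [0.506, -0.494, 0.504, 0.496]
wrist_force: [0.3, -0.2, -1.3]
finger_gap: 0.025
```

```bash
python3 - <<'E'
from h import *
s=brief()
s2=snap("side","s17",(330,170,430,260),6)
plan([.5149,-.3017,.255],93,n=13,s=s)
E
```

```text
t 13.80 tcp [ 554.5 -111.8  250.7] F [ 0.3 -0.2 -1.3] M [-0.   -0.01 -0.  ] gap 25.0 j [-0.34  0.29  0.06  1.34  0.   -1.89]
tool x,y,z cols [[-0.0, -1.0, 0.019], [0.004, 0.019, 1.0], [-1.0, 0.0, 0.004]]
rows 13 dist cm 19.41 ang 85.9
0 [-0.04, 0.28, -1.47] [6.61, 0.01, -0.01]
1 [-0.04, 0.11, -1.49] [6.61, 0.01, -0.01]
2 [-0.04, -0.07, -1.49] [6.61, 0.01, -0.01]
3 [-0.04, -0.24, -1.47] [6.61, 0.01, -0.01]
4 [-0.04, -0.41, -1.44] [6.61, 0.01, -0.01]
5 [-0.04, -0.57, -1.38] [6.61, 0.01, -0.01]
6 [-0.04, -0.72, -1.31] [6.61, 0.01, -0.01]
7 [-0.04, -0.87, -1.21] [6.61, 0.01, -0.01]
8 [-0.04, -1.0, -1.11] [6.61, 0.01, -0.01]
9 [-0.04, -1.12, -0.98] [6.61, 0.01, -0.01]
10 [-0.03, -1.23, -0.85] [6.61, 0.01, -0.01]
11 [-0.03, -1.32, -0.7] [6.61, 0.01, -0.01]
12 [-0.03, -1.39, -0.54] [6.61, 0.01, -0.01]
```

View pics/s17.png

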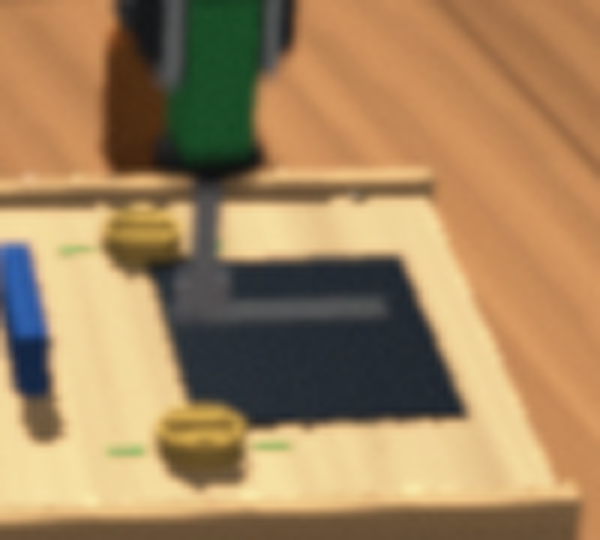

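drive_tool(
  plan=[
    [[0, 0.3, -1.5, 6.6, 0, 0, 0], [0, 0.1, -1.5, 6.6, 0, 0, 0], [0, -0.1, -1.5, 6.6, 0, 0, 0], [0, -0.2, -1.5, 6.6, 0, 0, 0], [0, -0.4, -1.4, 6.6, 0, 0, 0]],
  ],
)

```text
clock: 14.27
tcp_pos: [0.5395, -0.1862, 0.2505]
orientation: [0.627, -0.329, 0.625, 0.33]
wrist_force: [-0.8, 0.2, -2.4]
finger_gap: 0.0248
```

drive_tool(
  plan=[
    [[0, -0.6, -1.4, 6.6, 0, 0, 0], [0, -0.7, -1.3, 6.6, 0, 0, 0], [0, -0.9, -1.2, 6.6, 0, 0, 0], [0, -1.0, -1.1, 6.6, 0, 0, 0], [0, -1.1, -1.0, 6.6, 0, 0, 0]],
  ],
)

```text
clock: 14.68
tcp_pos: [0.5245, -0.2595, 0.2503]
orientation: [0.694, -0.138, 0.693, 0.139]
wrist_force: [0.8, 0.2, -1.5]
finger_gap: 0.0252
```

drive_tool(
  plan=[
    [[0, -1.2, -0.8, 6.6, 0, 0, 0], [0, -1.3, -0.7, 6.6, 0, 0, 0], [0, -1.4, -0.5, 6.6, 0, 0, 0], [0, 0, 0, 0, 0, 0, 0], [0, 0, 0, 0, 0, 0, 0]],
  ],
)

```text
clock: 15.1
tcp_pos: [0.5159, -0.3027, 0.2498]
orientation: [0.707, -0.018, 0.706, 0.02]
wrist_force: [0.4, -0.1, -1.6]
finger_gap: 0.0249
```

```bash
python3 - <<'E'
from h import *
s=brief()
p=s["tcp_pos"];x=rot(s).as_matrix()[:,0];print("tip",(p+x*.0917)*1000)
w=snap("wrist","w18");snap("side","s18",(330,210,430,360),4);snap("top","t18")
print((proj("side",p+x*.0917)-[330,210])*4,proj("wrist",(.513,-.300,.065),w))
for q in [(.5149,-.3017,.065),(.513,-.300,.065)]:print((proj("side",q)-[330,210])*4)
# stand hole in wrist 5 picture
E
```

```text
t 15.10 tcp [ 515.9 -302.7  249.8] F [ 0.4 -0.1 -1.6] M [-0.02 -0.    0.05] gap 24.9 j [-0.67  0.36  0.15  1.37  0.   -0.72]
tool x,y,z cols [[0.001, -0.054, 0.999], [0.003, 0.999, 0.054], [-1.0, 0.003, 0.002]]
tip [ 516.04620698 -302.4206348   158.14789293]
[180.32250638 249.85463556] [319.3491809  210.82795251]
[167.66775396 417.77396812]
[162.69981266 416.26502421]
```

View pics/w18.png

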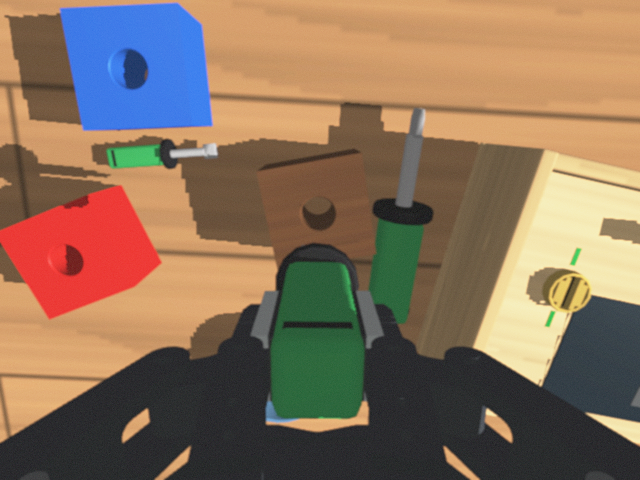

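View pics/s18.png

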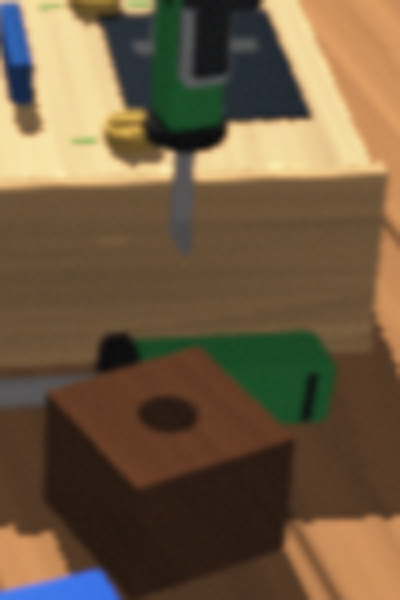

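```bash
python3 - <<'E'
from h import *
s=env.get_state()
print(tri([("wrist",(319,212.5),s),("side",(372,313.25),None)]),atz("wrist",(319,212.5),.065,s),atz("side",(372,313.25),.065))
E
```

```text
[ 0.51530401 -0.2992965   0.06589177] [ 0.51436889 -0.29905449  0.065     ] [ 0.51624019 -0.29809369  0.065     ]
```

drive_tool(
  plan=[
    [[1.5, 0.2, -0.1, 0, 0, 0, 0], [2.5, 0, 0, 0, 0, 0, 0], [2.5, 0, 0, 0, 0, 0, 0], [1.0, 0, 0, 0, 0, 0, 0], [0, 0, 0, 0, 0, 0, 0]],
  ],
)

```text
clock: 15.67
tcp_pos: [0.5133, -0.2982, 0.1719]
orientation: [0.706, -0.017, 0.708, 0.022]
wrist_force: [-0.3, -0.1, -1.3]
finger_gap: 0.0251
```

drive_tool(
  plan=[
    [[0.3, 0, 0, 0, 0, 0, 0], [0, 0, 0, 0, 0, 0, 0], [0, 0, 0, 0, 0, 0, 0], [0, 0, 0, 0, 0, 0, 0], [0, 0, 0, 0, 0, 0, 0]],
  ],
)

```text
clock: 16.08
tcp_pos: [0.5152, -0.3006, 0.1727]
orientation: [0.708, -0.018, 0.706, 0.019]
wrist_force: [-0.2, 0.5, -1.6]
finger_gap: 0.0249
```

```bash
python3 - <<'E'
from h import *
s=brief()
p=s["tcp_pos"];x=rot(s).as_matrix()[:,0];print("tip",(p+x*.0917)*1000)
snap("side","s19",(330,250,430,360),6)
E
```

```text
t 16.08 tcp [ 515.2 -300.6  172.7] F [-0.2  0.5 -1.6] M [-0.01  0.02  0.03] gap 24.9 j [-0.66  0.38 -0.01  1.19  0.   -0.72]
tool x,y,z cols [[0.002, -0.053, 0.999], [0.001, 0.999, 0.053], [-1.0, 0.001, 0.002]]
tip [ 515.38320919 -300.50271982   81.03026339]
```

View pics/s19.png

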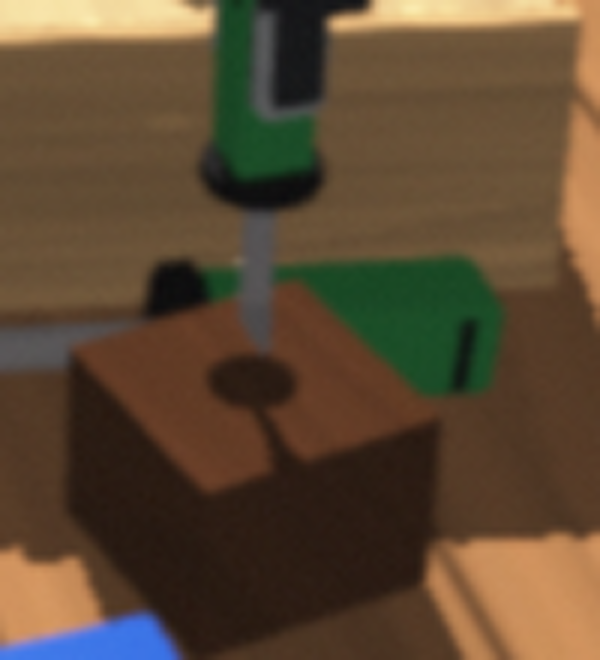

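drive_tool(
  plan=[
    [[1.5, 0, -0.1, 0, 0, 0, 0], [2.0, 0, 0, 0, 0, 0, 0], [2.0, 0, 0, 0, 0, 0, 0], [1.4, 0, 0, 0, 0, 0, 0], [0, 0, 0, 0, 0, 0, 0]],
  ],
)

```text
clock: 16.55
tcp_pos: [0.5124, -0.2992, 0.1]
orientation: [0.706, -0.017, 0.708, 0.02]
wrist_force: [-1.2, 0.0, -2.1]
finger_gap: 0.0251
```

drive_tool(
  plan=[
    [[0.3, 0, 0, 0, 0, 0, 0], [0, 0, 0, 0, 0, 0, 0], [0, 0, 0, 0, 0, 0, 0], [0, 0, 0, 0, 0, 0, 0], [0, 0, 0, 0, 0, 0, 0]],
  ],
)

```text
clock: 16.97
tcp_pos: [0.5142, -0.3004, 0.1006]
orientation: [0.707, -0.018, 0.706, 0.019]
wrist_force: [0.1, -0.6, -1.0]
finger_gap: 0.0251
```

```bash
python3 - <<'E'
from h import *
s=brief()
snap("side","s20",(330,230,430,360),5)
E
```

```text
t 16.97 tcp [ 514.2 -300.4  100.6] F [ 0.1 -0.6 -1. ] M [ 0.   -0.01 -0.01] gap 25.1 j [-0.66  0.42 -0.13  1.02  0.   -0.72]
tool x,y,z cols [[0.002, -0.053, 0.999], [0.001, 0.999, 0.053], [-1.0, 0.001, 0.002]]
```

View pics/s20.png

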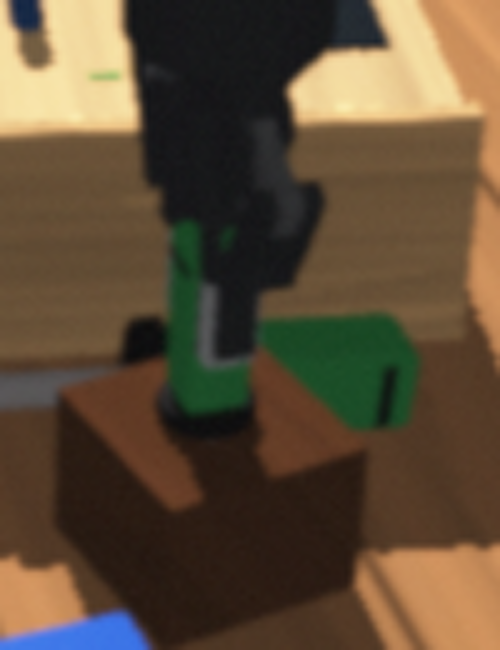

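drive_tool(
  plan=[
    [[0.1, 0, 0, 0, 0, 0, 0], [0.1, 0, 0, 0, 0, 0, 0], [0, 0, 0, 0, 0, 0, 0.5], [0, 0, 0, 0, 0, 0, 0.6], [0, 0, 0, 0, 0, 0, 0.8]],
  ],
  squeeze=30,
)

```text
clock: 17.43
tcp_pos: [0.5138, -0.3001, 0.0977]
orientation: [0.707, -0.018, 0.707, 0.02]
wrist_force: [-0.5, -0.4, -1.6]
finger_gap: 0.0609
```

drive_tool(
  plan=[
    [[0, 0, 0, 0, 0, 0, 1], [0, 0, 0, 0, 0, 0, 1], [-1, 0, 0, 0, 0, 0, 1], [-2, 0, 0, 0, 0, 0, 1], [-3, 0, 0, 0, 0, 0, 1]],
  ],
)

```text
clock: 17.85
tcp_pos: [0.5121, -0.299, 0.1562]
orientation: [0.706, -0.017, 0.708, 0.021]
wrist_force: [0.3, 0.0, -0.9]
finger_gap: 0.0856
```

drive_tool(
  plan=[
    [[-3.5, 0, 0, 0, 0, 0, 1], [-3.5, 0, 0, 0, 0, 0, 1], [-2, 0, 0, 0, 0, 0, 1], [0, 0, 0, 0, 0, 0, 1], [0, 0, 0, 0, 0, 0, 1]],
  ],
)

```text
clock: 18.27
tcp_pos: [0.5144, -0.301, 0.2499]
orientation: [0.708, -0.019, 0.706, 0.019]
wrist_force: [0.0, 0.5, -0.2]
finger_gap: 0.0857
```

```bash
python3 - <<'E'
from h import *
s=brief()
snap("side","s21",(300,180,430,360),4);snap("wrist","w21")
# push start: box -x of bar; front TCP
Lf=np.array([.580,.0447]);Rf=np.array([.5546,-.112]);m=(Lf+Rf)/2;yb=(Lf-Rf)/np.linalg.norm(Lf-Rf);xb=np.array([yb[1],-yb[0]])
o=m+.015*xb
print("box",o,xb,"bar",o-.07*xb,"start",o-.115*xb,"end",o+.0265*xb)
E
```

```text
t 18.27 tcp [ 514.4 -301.   249.9] F [ 0.   0.5 -0.2] M [-0.03  0.03  0.04] gap 85.7 j [-0.67  0.35  0.14  1.36  0.   -0.72]
tool x,y,z cols [[0.004, -0.053, 0.999], [-0.0, 0.999, 0.053], [-1.0, -0.0, 0.004]]
box [ 0.58210674 -0.03605007] [ 0.98711624 -0.1600048 ] bar [ 0.51300861 -0.02484974] start [ 0.46858838 -0.01764952] end [ 0.60826532 -0.0402902 ]
```

View pics/s21.png

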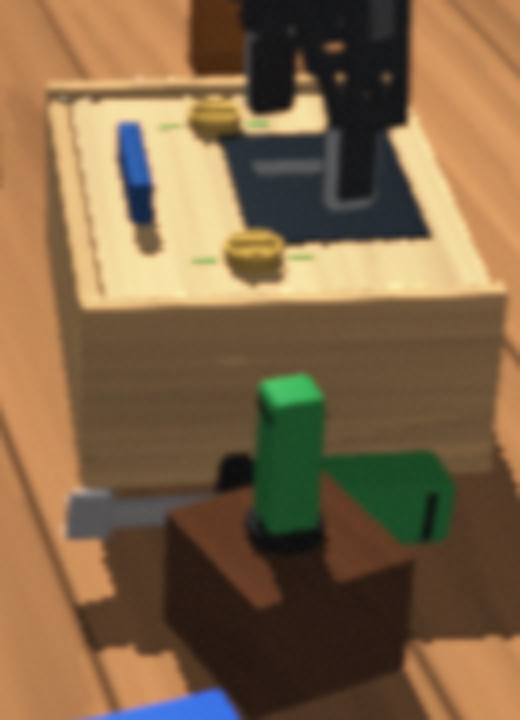

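View pics/w21.png

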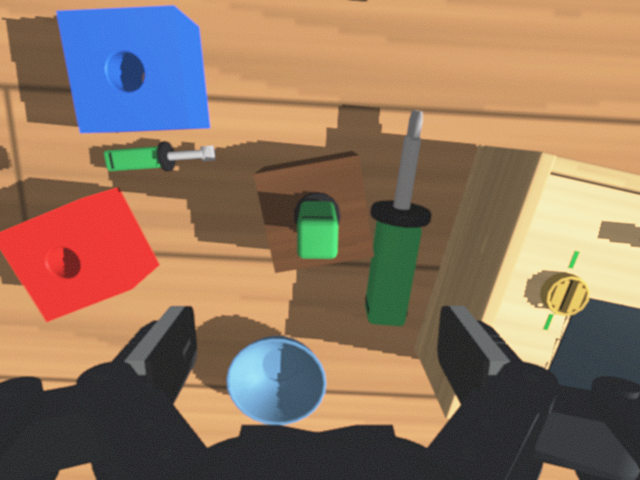

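```bash
python3 - <<'E'
from h import *
plan([.4676,-.0176,.20],80.8,n=9)
E
```

```text
rows 9 dist cm 29.00 ang 12.2
0 [0.53, 3.16, -0.34] [1.36, -0.0, -0.02]
1 [0.53, 3.15, -0.41] [1.36, -0.0, -0.02]
2 [0.53, 3.14, -0.49] [1.36, -0.0, -0.02]
3 [0.53, 3.13, -0.56] [1.36, -0.0, -0.02]
4 [0.53, 3.11, -0.64] [1.36, -0.0, -0.02]
5 [0.53, 3.1, -0.71] [1.36, -0.0, -0.02]
6 [0.52, 3.08, -0.79] [1.36, -0.0, -0.02]
7 [0.52, 3.06, -0.86] [1.36, -0.0, -0.02]
8 [0.52, 3.04, -0.93] [1.36, -0.0, -0.02]
```

drive_tool(
  plan=[
    [[0, 3.1, -0.4, 1.4, 0, 0, 0], [0, 3.1, -0.4, 1.4, 0, 0, 0], [0.6, 3.1, -0.5, 1.4, 0, 0, 0], [0.6, 3.1, -0.6, 1.4, 0, 0, 0], [0.7, 3.1, -0.6, 1.4, 0, 0, 0]],
  ],
)

```text
clock: 18.78
tcp_pos: [0.4866, -0.1438, 0.2271]
orientation: [0.706, 0.026, 0.707, -0.024]
wrist_force: [-0.5, 0.6, -0.8]
finger_gap: 0.0256
```

drive_tool(
  plan=[
    [[0.7, 3.1, -0.7, 1.3, 0, 0, 0], [0.7, 3.1, -0.8, 1.3, 0, 0, 0], [0.7, 3.1, -0.9, 1.3, 0, 0, 0], [0.7, 3.0, -0.9, 1.3, 0, 0, 0], [0, 0, 0, 0, 0, 0, 0]],
  ],
)

```text
clock: 19.2
tcp_pos: [0.464, -0.0148, 0.1984]
orientation: [0.703, 0.057, 0.707, -0.053]
wrist_force: [-1.4, 0.1, -0.4]
finger_gap: 0.0001
```

drive_tool(
  plan=[
    [[0, 0, 0, 0, 0, 0, 0], [0, 0, 0, 0, 0, 0, 0], [0, 0, 0, 0, 0, 0, 0], [0, 0, 0, 0, 0, 0, 0], [0, 0, 0, 0, 0, 0, 0]],
  ],
)

```text
clock: 19.62
tcp_pos: [0.4682, -0.0206, 0.2012]
orientation: [0.705, 0.058, 0.705, -0.056]
wrist_force: [0.1, -0.1, -0.5]
finger_gap: -0.0002
```

```bash
python3 - <<'E'
from h import *
s=brief()
plan([.4676,-.0176,.117],80.8,n=4)
snap("wrist","w22")
E
```

```text
t 19.62 tcp [468.2 -20.6 201.2] F [ 0.1 -0.1 -0.5] M [ 0.01 -0.03 -0.02] gap -0.2 j [-0.22  0.12 -0.27  1.18  0.   -0.06]
tool x,y,z cols [[0.001, 0.161, 0.987], [0.002, 0.987, -0.161], [-1.0, 0.002, 0.0]]
rows 4 dist cm 8.43 ang 0.1
0 [2.11, 0.07, -0.03] [-0.01, 0.0, -0.03]
1 [2.11, 0.07, -0.03] [-0.01, 0.0, -0.03]
2 [2.11, 0.07, -0.03] [-0.01, 0.0, -0.03]
3 [2.11, 0.07, -0.03] [-0.01, 0.0, -0.03]
```

View pics/w22.png

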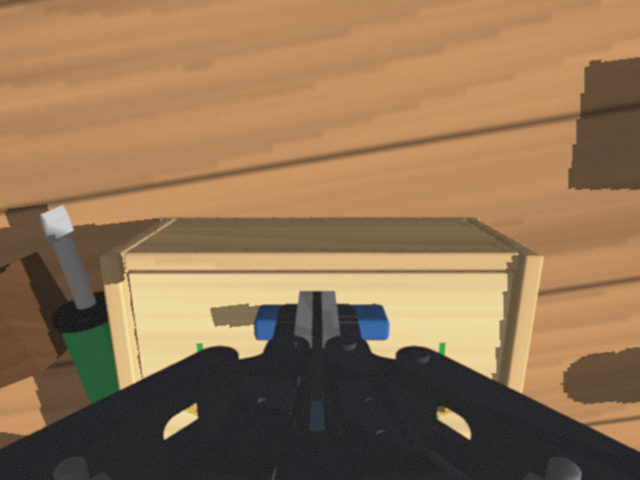

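drive_tool(
  plan=[
    [[2.0, 0.1, 0, 0, 0, 0, 0], [2.0, 0.1, 0, 0, 0, 0, 0], [2.0, 0, 0, 0, 0, 0, 0], [1.9, 0, 0, 0, 0, 0, 0], [0.3, 0, 0, 0, 0, 0, 0]],
  ],
)

```text
clock: 20.08
tcp_pos: [0.4662, -0.0175, 0.1164]
orientation: [0.703, 0.058, 0.706, -0.056]
wrist_force: [-1.2, -0.2, -0.2]
finger_gap: 0.0003
```

drive_tool(
  plan=[
    [[0, 0, 0, 0, 0, 0, 0], [0, 0, 0, 0, 0, 0, 0], [0, 0, 0.3, 0, 0, 0, 0], [0, 0, 0.4, 0, 0, 0, 0], [0, 0, 0.4, 0, 0, 0, 0]],
  ],
)

```text
clock: 20.5
tcp_pos: [0.4804, -0.0195, 0.1204]
orientation: [0.706, 0.057, 0.704, -0.056]
wrist_force: [0.3, -0.0, 0.4]
finger_gap: 0.0001
```

```bash
python3 - <<'E'
from h import *
s=brief()
b=(np.array(s["tcp_pos"])[:2]-[.5821,-.0361]);print("box x %.1f y %.1f"%(1000*b@[.987,-.16],1000*b@[.16,.987]))
snap("side","s23",(300,170,420,270),5)
E
```

```text
t 20.50 tcp [480.4 -19.5 120.4] F [ 0.3 -0.   0.4] M [ 0.03  0.   -0.03] gap 0.1 j [-0.21  0.2  -0.39  0.98  0.   -0.05]
tool x,y,z cols [[0.003, 0.159, 0.987], [0.002, 0.987, -0.159], [-1.0, 0.002, 0.002]]
box x -103.1 y 0.1
```

View pics/s23.png

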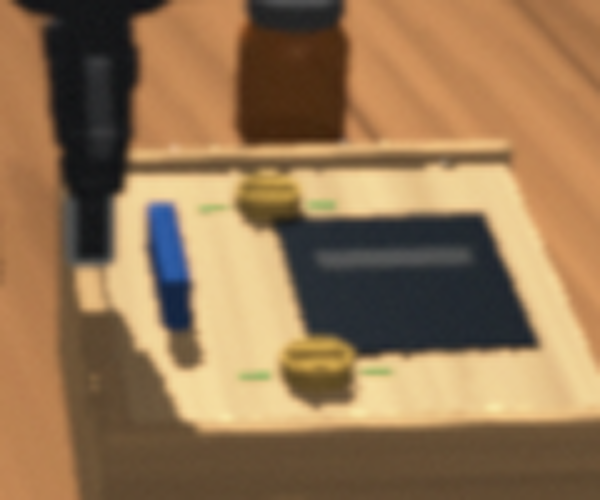

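drive_tool(
  plan=[
    [[0.2, 0, 0.8, 0, 0, 0, 0], [0.1, 0, 0.8, 0, 0, 0, 0], [0, 0, 0.8, 0, 0, 0, 0], [0, 0, 0.8, 0, 0, 0, 0], [0, 0, 0.8, 0, 0, 0, 0]],
  ],
)

```text
clock: 20.97
tcp_pos: [0.5186, -0.0255, 0.116]
orientation: [0.704, 0.057, 0.705, -0.056]
wrist_force: [-4.1, 0.4, 2.7]
finger_gap: 0.0001
```

```bash
python3 - <<'E'
from h import *
s=brief()
b=(np.array(s["tcp_pos"])[:2]-[.5821,-.0361]);print("box x %.1f y %.1f"%(1000*b@[.987,-.16],1000*b@[.16,.987]))
snap("side","s24",(300,170,420,270),5)
E
```

```text
t 20.97 tcp [518.6 -25.5 116. ] F [-4.1  0.4  2.7] M [ 0.06  0.75 -0.03] gap 0.1 j [-0.21  0.27 -0.3   1.    0.   -0.05]
tool x,y,z cols [[-0.001, 0.159, 0.987], [0.003, 0.987, -0.159], [-1.0, 0.002, -0.002]]
box x -64.4 y 0.3
```

View pics/s24.png

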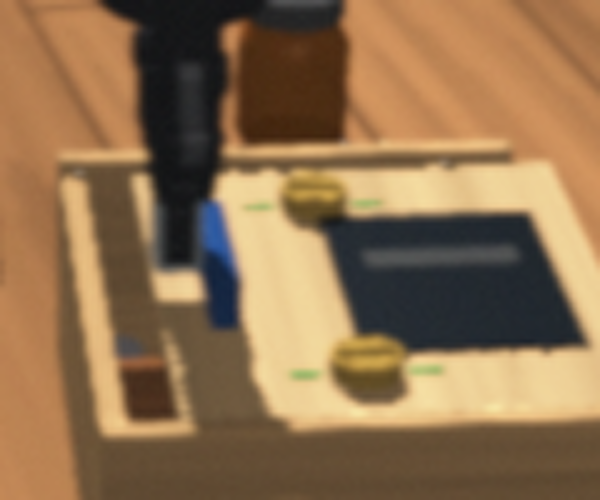

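drive_tool(
  plan=[
    [[0, 0, 1.0, 0, 0, 0, 0], [0, 0, 1.0, 0, 0, 0, 0], [0, 0, 1.0, 0, 0, 0, 0], [0, 0, 1.0, 0, 0, 0, 0], [0, 0, 1.0, 0, 0, 0, 0]],
  ],
)

```text
clock: 21.43
tcp_pos: [0.5682, -0.0335, 0.1158]
orientation: [0.704, 0.057, 0.705, -0.056]
wrist_force: [-3.9, -0.6, 1.1]
finger_gap: -0.0003
```

drive_tool(
  plan=[
    [[0, 0, 0.9, 0, 0, 0, 0], [0, 0, 0.8, 0, 0, 0, 0], [0, 0, 0.7, 0, 0, 0, 0], [0, 0, 0.6, 0, 0, 0, 0], [0, 0, 0.3, 0, 0, 0, 0]],
  ],
)

```text
clock: 21.85
tcp_pos: [0.6012, -0.0389, 0.1159]
orientation: [0.705, 0.057, 0.705, -0.056]
wrist_force: [-2.5, -0.9, -1.0]
finger_gap: 0.0002
```

```bash
python3 - <<'E'
from h import *
s=brief()
b=(np.array(s["tcp_pos"])[:2]-[.5821,-.0361]);print("box x %.1f y %.1f"%(1000*b@[.987,-.16],1000*b@[.16,.987]))
E
```

```text
t 21.85 tcp [601.2 -38.9 115.9] F [-2.5 -0.9 -1. ] M [-0.07  0.65 -0.04] gap 0.2 j [-0.2   0.42 -0.08  1.07  0.   -0.04]
tool x,y,z cols [[0.0, 0.159, 0.987], [0.002, 0.987, -0.159], [-1.0, 0.002, -0.0]]
box x 19.3 y 0.3
```

drive_tool(
  plan=[
    [[0, 0, 0.2, 0, 0, 0, 0], [0, 0, 0.2, 0, 0, 0, 0], [0, 0, 0.1, 0, 0, 0, 0], [0, 0, 0, 0, 0, 0, 0], [0, 0, 0, 0, 0, 0, 0]],
  ],
)

```text
clock: 22.27
tcp_pos: [0.6049, -0.0395, 0.116]
orientation: [0.705, 0.057, 0.705, -0.056]
wrist_force: [-3.7, 0.5, -3.4]
finger_gap: -0.0002
```

```bash
python3 - <<'E'
from h import *
s=brief()
b=(np.array(s["tcp_pos"])[:2]-[.5821,-.0361]);print("box x %.1f y %.1f"%(1000*b@[.987,-.16],1000*b@[.16,.987]))
E
```

```text
t 22.27 tcp [604.9 -39.5 116. ] F [-3.7  0.5 -3.4] M [-0.04  0.79 -0.03] gap -0.2 j [-0.2   0.43 -0.07  1.07  0.   -0.04]
tool x,y,z cols [[-0.0, 0.159, 0.987], [0.002, 0.987, -0.159], [-1.0, 0.002, -0.001]]
box x 23.1 y 0.3
```

drive_tool(
  plan=[
    [[0, 0, 0.2, 0, 0, 0, 0], [0, 0, 0.2, 0, 0, 0, 0], [0, 0, 0.1, 0, 0, 0, 0], [0, 0, 0, 0, 0, 0, 0], [0, 0, 0, 0, 0, 0, 0]],
  ],
)

```text
clock: 22.68
tcp_pos: [0.605, -0.0394, 0.1161]
orientation: [0.702, 0.057, 0.708, -0.055]
wrist_force: [-16.6, 2.2, 6.4]
finger_gap: -0.0002
```

```bash
python3 - <<'E'
from h import *
s=brief()
b=(np.array(s["tcp_pos"])[:2]-[.5821,-.0361]);print("box x %.1f y %.1f"%(1000*b@[.987,-.16],1000*b@[.16,.987]))
E
```

```text
t 22.68 tcp [605.  -39.4 116.1] F [-16.6   2.2   6.4] M [0.2  3.4  0.08] gap -0.2 j [-0.2   0.44 -0.06  1.08  0.   -0.04]
tool x,y,z cols [[-0.009, 0.159, 0.987], [0.003, 0.987, -0.159], [-1.0, 0.002, -0.01]]
box x 23.1 y 0.4
```

At the end stop (force risen to 17 N, no further travel). Backing off and rising.

drive_tool(
  plan=[
    [[0, 0, -0.8, 0, 0, 0, 0], [0, 0, -1, 0, 0, 0, 0], [-1, 0, -1, 0, 0, 0, 0], [-3, 0, 0, 0, 0, 0, 0], [-3.5, 0, 0, 0, 0, 0, 0]],
  ],
)

```text
clock: 23.1
tcp_pos: [0.582, -0.0356, 0.191]
orientation: [0.705, 0.057, 0.705, -0.055]
wrist_force: [1.4, -0.8, 0.3]
finger_gap: -0.0003
```

drive_tool(
  plan=[
    [[-3.5, 0, -3, 0, 0, 0, 0], [-3, 0, -3.5, 0, 0, 0, 0], [0, 0, -3, 0, 0, 0, 0], [0, 0, -2, 0, 0, 0, 0], [0, 0, 0, 0, 0, 0, 0]],
  ],
)

```text
clock: 23.52
tcp_pos: [0.4736, -0.0181, 0.2525]
orientation: [0.707, 0.057, 0.703, -0.055]
wrist_force: [0.4, 0.4, -0.2]
finger_gap: 0.0002
```

drive_tool(
  plan=[
    [[0, 2.5, -1, 0, 0, 0, 0], [0, 3.5, 0, 0, 0, 0, 0], [0, 3.5, 0, 0, 0, 0, 0], [0, 3, 0, 0, 0, 0, 0], [0, 0, 0, 0, 0, 0, 0]],
  ],
)

```text
clock: 23.93
tcp_pos: [0.4877, 0.1106, 0.2513]
orientation: [0.707, 0.057, 0.703, -0.053]
wrist_force: [-0.1, -0.1, 0.4]
finger_gap: -0.0
```

```bash
python3 - <<'E'
from h import *
s=brief()
snap("side","s30");snap("top","t30");snap("wrist","w30")
E
```

```text
t 23.93 tcp [487.7 110.6 251.3] F [-0.1 -0.1  0.4] M [-0.05 -0.01 -0.05] gap -0.0 j [ 0.06  0.16 -0.11  1.3   0.    0.21]
tool x,y,z cols [[0.006, 0.154, 0.988], [0.005, 0.988, -0.154], [-1.0, 0.006, 0.005]]
```

View pics/s30.png

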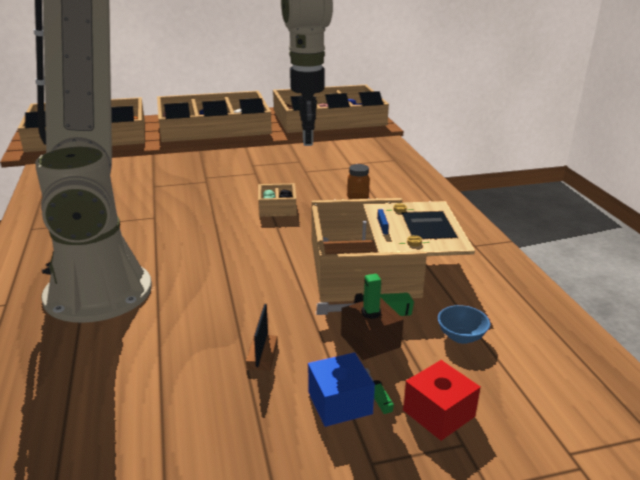

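View pics/t30.png

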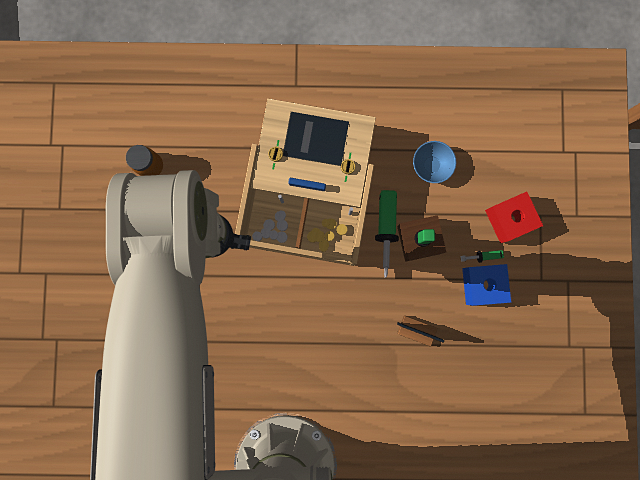

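View pics/w30.png

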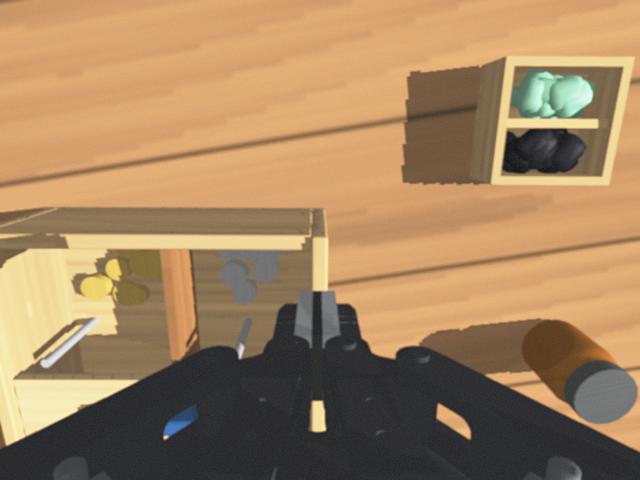

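```bash
python3 - <<'E'
from h import *
im=cv2.imread("pics/t30.png")
cv2.imwrite("pics/t30c.png",cv2.resize(im[130:260,235:445],None,fx=3.8,fy=3.8,interpolation=2))
b=atz("top",(307,184),.13);d=(b[:2]-[.5821,-.0361]);print("bar box x",d@[.987,-.16])
print("driver",atz("top",(426.5,236.5),.145),"stand hole",(.515,-.2995))
E
```

```text
bar box x 0.03711565999153451
driver [ 0.50857251 -0.29555405  0.145     ] stand hole (0.515, -0.2995)
```

View pics/t30c.png

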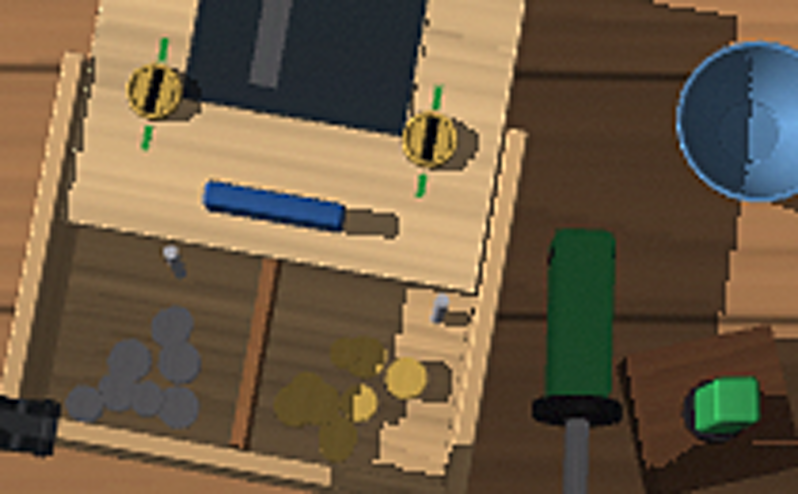

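```bash
python3 - <<'E'
from workcell import env
print(env.hand_in())
E
```

```text
the job is handed in; nothing more can be done
None
```

I turned both fasteners open with the medium screwdriver, put it back upright in the dark stand, pushed the panel open with closed fingers, and handed the job in at about 24 s. No verdict came back.

Last checks:
- **Panel:** it stopped moving when the push force rose to 17 N. The top view puts the blue bar at box x = +37 mm, about 107 mm open (98 mm needed).
- **Right fastener:** its slot lines up with the green marks.
- **Left fastener:** its slot is about 7° short of its marks, roughly 1.45 rad by the wrist camera (1.25 needed). The rougher top-view reading was 1.41 rad. I did not turn it again to close the gap.
- **Screwdriver:** it stands upright and released, with its collar on the stand. My last rough top-view fix put its top within about 8 mm of the hole; a closer crop put it nearer.
- **Bystanders:** the jar, bowl and slate look unmoved, and the arm was touching nothing.

The large and small spare screwdrivers fell over by themselves in the first seconds. They lie on the bench, and I did not touch them.

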